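# Square a plate up in the drilling jig with the push stick

## Task

The push stick has been shoved handle first under the bench riser: draw it out, lay it down in the open, and take it again by its handle. Keeping the gripper off the plate, gently nudge the loose aluminium plate with the stick along the bed of the drilling jig until its edges are flush against both fences in the square corner, without touching the drill. Then lay the stick flat on the bench, clear of the jig, and leave everything else where it was.

Things in the scene. Friction and masses are not known exactly. Their poses are not given: they have to be found in the camera images.
- jig: Fixed drilling jig, turned so its corner points to the robot's left. Origin under its dark plywood bed; x to its rear fence, y to its side fence, z up. Bed 18 mm thick, x -130 to 190, y -110 to 140 mm. Pale wood fences 28 mm high over the bed, 22 mm thick: rear fence face at x = 90 (y -108 to 92), side fence face at y = 100 (x -70 to 82). Steel column 28 mm thick, 450 mm tall at x = 158, y = 70.
- jig_corner (a point): The square corner: where the planes of the two fence faces cross, at bed height (x = 90, y = 100, z = 18 mm in the jig's frame; axes as the jig's). The 8 mm chip gap there has no effect. The seated plate's centre is at jig x = 50, y = 40 mm, square with the jig's axes.
- drill: Cordless drill in its stand, fixed over the corner. Origin: the bit's tip, at jig x = 65, y = 70, z = 80 mm (62 mm over the bed); axes as the jig's. Heights over the tip: chuck 42 mm wide from 55 mm up, arm running +x to the column 98 to 172 mm, motor body 66 mm wide from 137 to 292 mm, grip and battery reaching 170 mm to +x +y at 175 to 250 mm. Not to be touched.
- plate: Loose aluminium plate, 80 mm (its x) by 120 mm (its y) by 12 mm thick, 0.25 to 0.4 kg, flat on the jig's bed, 25 to 50 mm (jig x) and 18 to 60 mm (jig y) short of its seat, turned up to 0.45 rad from square. Three dark holes; the quarter towards the jig's corner has none. Origin: centre of its underside. Its +x long edge belongs on the rear fence, its +y short edge on the side fence.
- plate_corner (a point): The plate's undrilled-side corner that belongs in the jig's corner: plate x = 40, y = 60 mm, mid thickness.
- plate_rear (a point): The other end of the edge that belongs on the rear fence: plate x = 40, y = -60 mm, mid thickness.
- plate_side (a point): The other end of the edge that belongs on the side fence: plate x = -40, y = 60 mm, mid thickness.
- stick: Loose brown wooden push stick lying flat: 170 mm long (its x), 18 mm thick, 70 to 115 g, shaft 24 mm wide. Nose at x = +85 mm: two prongs 15 mm long, 8 mm wide, 28 mm over both. Heel at x = -85 mm: a flare 34 mm wide, 20 mm long. Handle: the half with dark grooves, x = -80 to 10 mm. Origin: centre of its underside. At the start 80 to 105 mm of the nose end sticks out of the riser.
- stick_handle (a point): Middle of the handle: stick x = -35 mm, mid thickness (9 mm up).
- stick_nose (a point): Middle of the nose's end: stick x = 85 mm, mid thickness.
- stick_heel (a point): Middle of the heel's end: stick x = -85 mm, mid thickness.
- riser: Fixed white bench riser, open at front and back, 180 mm deep (its x), 240 mm wide (its y), top 110 mm high, 98 mm clear under it, side walls 12 mm thick; a 45 mm high screw tray on top, set back 75 mm from the front edge. Origin: centre of its footprint at bench height. Front edge at x = -90 mm; -x points out towards the robot's side.
- brush: Paint brush 180 mm long, 42 mm wide at its ferrule, 20 mm thick, dark wooden handle along its -x poking out of the riser beside the stick (about 100 mm between their centre lines; which side each is on varies). Origin: middle of its length, bench height. Leave it.
- offcut: Wood offcut 70 x 36 x 19 mm lying on the near, open corner of the jig's bed (about jig x = -90, y = -82 mm). Origin: centre of its underside. Leave it.
- tape: Black tape measure, 72 x 40 mm, 60 mm tall, standing between the riser and the jig. Origin: centre of its underside. Leave it.
- glue: White glue bottle, 60 mm across, 170 mm tall. Origin: centre of its underside. Leave it.
- jar: Screw jar, 72 mm across, 85 mm tall. Origin: centre of its underside. Leave it.
- hammer: Hammer, 260 mm long, head at its +x end 78 mm wide, 26 mm thick. Origin: middle of its length, bench height. Leave it.
- trysquare: Try square: wooden stock 130 x 28 x 16 mm along its x, steel blade along its y to 164 mm. Origin: under the middle of the stock. Leave it.
- hinge: Dark steel T-hinge 140 mm long by 100 mm, 12 mm thick at its knuckle. Origin: by the knuckle, bench height; the 36 mm wide strap runs 106 mm to its +x, the 100 mm wide leaf 33 mm to -x. Leave it.
There are look-alikes about, which are no part of the job. Several things have the shape of the plate; the one meant has the colours described above.

How it is judged:
By the outcome, as a careful person would: the job done as asked, in the order asked, and still so for the second after the job is handed in, with the robot touching nothing.
It also fails if it takes over 72 s, if anything falls off the work surface, if the arm or the gripper's body presses on something with over 40 N, if the wrist force passes 120 N, or if a joint passes its speed limit or range.

## Robot

A 6-joint arm with a two-finger parallel gripper is mounted at the origin on the work surface. World frame = base frame: x ahead of the robot, y to its left, z up, the work surface at z = 0. Lengths are in m, angles in rad, forces in N, time in s.
With the tool pointing down it reaches from about 0.35 to 0.925 m from the base axis. Payload 6.4 kg.
Tool frame: the origin (TCP) lies where the fingers leave the gripper's body, on its centre line; the fingertips stand 97 mm ahead of it and the grasp point (between the pads) lies 78 mm ahead of it; z points along the fingers, y is the line along which they close (so a half turn about z gives the same grasp; the last joint's range is limited). The gripper opens to 94 mm and grips with 3 to 60 N. Pads are 16 mm wide; open, the fingers measure 119 mm over their backs; the gripper's body (75 mm by 177 mm) begins 78 mm behind the grasp point.
Start: joints at [-1.431, 0.245, 1.558, -0, 1.339, -0.174], TCP at [0.201, -0.618, 0.303] pointing down, gripper open.
Joint ranges: [-3.13, 3.13], [-1.02, 2.26], [0.13, 2.54], [-0.95, 4.09], [0.21, 2.88], [-2.74, 2.74]. Speed limits (rad/s): [2.57, 2.57, 3.14, 3.14, 3.14, 3.14].

## Interface

Orientations are given as a unit quaternion [x, y, z, w].
In Python, from bench import env, eyes, workorder, spotter gives the robot as it stands.
- The arm moves only by the tool jog_arm, never from a script. Its argument "steps" is a list of rows, each an object of numbers: "tx", "ty", "tz": the shift along the tool's x, y, z in units of 40 mm (1.0 is 40 mm); "rx", "ry", "rz": the turn, a rotation vector about the tool's x, y, z in units of 6 degrees (1.0 is 6 degrees); "jaw": the finger opening in mm, from 0 to 94. A call has 1 to 8 rows; each row is the pose to reach, as a shift and turn from the pose commanded when the call began, along the tool's axes at that moment; what a row does not reach only later rows make up. A row lasts 1/12 s, in which the tool goes at most 41.7 mm and 7.16 degrees, less where a joint would pass 70% of its speed; a pose out of reach is approached as far as the arm can. A call with a gripper value outside its range is refused whole. The fingers move at their own pace and stop on an object; the grip force is fixed at half the most. Time passes only in rows, so rows that repeat a pose let the fingers close. It gives the time, the measured TCP pose, the force, the opening and the grip force at its end, in the units of the state.
- env.state(): the state, without advancing time (a new reading comes with each control period).
- eyes.grab_frame(name): name is "scene" or "top"; returns a dict with "color" (480x640x3 uint8, red, green, blue), "z_map" (480x640 float32, m along the optical axis (not along the pixel's ray), 0 where there is no reading), "vfov" (degrees; the focal length in pixels is half the picture's height over the tangent of half this angle, whatever the lens; pixels are square), "cx", "cy" (the principal point, pixels), "R" (3x3) and "t" (3): a world point X has camera coordinates R X + t. Camera axes: x right, y down, z forward; pixel columns grow to the right and rows downward; lengths in m; the calibration is good to about 2 mm. A picture is of the moment at which its call begins.
- workorder.sign_off(): hands the job in; it is judged then, once.
Trained networks look in a picture, given as the dict that the camera call returned (one of the last four; its "shot" number tells which), for a name from the list of things; names that differ only in an ending like _2 or _b are one class to them, and where a whole thing is asked for, a point or a joint stands for the part that bears it (a point fixed in the world has none). Each returns a list of dicts, best first, with "score" (0 to 1); they miss things now and then, are a little off and sometimes report something else, mostly with a low value. They report only what shows in the picture. A call takes as long as a camera call. They do not tell look-alikes from the thing itself.
- spotter.trace(picture, query): "mask" (480x640 bool, what is visible of it) and "bbox" ([centre column, centre row, width, height] in pixels, round what is visible of it).
The state is a dict: "time": time; "joint_pos": joint angles; "qvel": joint speeds; "effort": joint torques, N m; "tool_pos": TCP position; "eef_rot": TCP orientation; "ft_force": force on the tool from outside, world axes, zero at the start; "moment": the same for the moment, N m; "opening": finger opening in m; "grasp_force": force on a finger pad.
Only numpy, scipy, OpenCV 4.12 (cv2) and the standard library are available. Lean on these libraries where they do the work, as an engineer would, in place of code of your own. Each camera call takes 0.05 s, during which the arm holds its last target. There are 200 camera calls.

## Working session

There is one attempt and no reset: what is moved stays moved. The work goes in short steps, Python scripts to look and compute and a tool call to move; the robot and the scene stay as the last step left them, time stands still between calls to the robot, and variables do not carry over. Pictures are saved under pics/ and viewed, at most 11 in all, crops included, and the job is handed in when it is done.

Besides the shell and the picture viewer there is one more tool, called after "Request:" as name([rows], argument=value, ...), one row to a line, values as JSON. jog_arm: Moves the arm, as the interface text tells. Its arguments: {"type":"object","properties":{"steps":{"type":"array"}},"required":["steps"]}

```bash
mkdir -p pics; ls; cat > h.py <<'E'
import numpy as np, cv2
from scipy.spatial.transform import Rotation as Rn
from bench import env, eyes, workorder, spotter
def pts(p):
    f=240/np.tan(np.radians(p['vfov'])/2); z=p['z_map']
    v,u=np.mgrid[0:480,0:640]
    C=np.stack([(u-p['cx'])/f*z,(v-p['cy'])/f*z,z],-1)
    return (C-np.array(p['t']))@np.array(p['R'])
def proj(p,X):
    f=240/np.tan(np.radians(p['vfov'])/2)
    c=np.atleast_2d(X)@np.array(p['R']).T+np.array(p['t'])
    return np.c_[c[:,0]/c[:,2]*f+p['cx'],c[:,1]/c[:,2]*f+p['cy']]
def save(p,n,box=None,s=1):
    im=cv2.cvtColor(p['color'],cv2.COLOR_RGB2BGR)
    if box: im=im[box[1]:box[3],box[0]:box[2]]
    cv2.imwrite('pics/'+n,cv2.resize(im,None,fx=s,fy=s,interpolation=cv2.INTER_CUBIC))
E
python3 - <<'E'
from h import *
a=eyes.grab_frame('scene');b=eyes.grab_frame('top')
im=np.vstack([a['color'],b['color']])
cv2.imwrite('pics/a.png',cv2.cvtColor(a['color'],cv2.COLOR_RGB2BGR));cv2.imwrite('pics/b.png',cv2.cvtColor(b['color'],cv2.COLOR_RGB2BGR))
for n,p in (('scene',a),('top',b)):
    P=pts(p); print(n,p['vfov'],-np.array(p['R']).T@np.array(p['t']))
    for q in ['jig','plate','stick','riser','brush','drill','tape']:
        for d in spotter.trace(p,q)[:3]:
            m=d['mask']&(p['z_map']>0); print(q,round(d['score'],2),np.round(d['bbox']),np.round(np.median(P[m],0),3), np.median(p['color'][m],0))
E
```

```text
pics
scene 48.966804009224006 [ 1.20438197 -0.38279278  1.20139777]
jig 0.87 [421. 257. 190. 174.] [0.645 0.149 0.035] [86. 66. 46.]
plate 0.73 [392. 276.  50.  44.] [0.591 0.081 0.031] [196. 203. 192.]
plate 0.69 [398. 153.  47.  25.] [0.186 0.333 0.012] [116.  80.  49.]
stick 0.66 [273. 291.   8.  13.] [ 0.504 -0.215  0.018] [180. 119.  67.]
riser 0.72 [252. 348. 110.  98.] [ 0.66  -0.317  0.114] [134. 129. 125.]
drill 0.89 [467. 217.  95.  90.] [0.635 0.187 0.293] [57. 67. 57.]
drill 0.68 [272. 294.  11.  12.] [ 0.504 -0.216  0.018] [180. 120.  67.]
tape 0.63 [281. 242.  32.  26.] [ 0.386 -0.142  0.053] [38. 34. 26.]
top 51.796478367593195 [ 3.56893102e-01 -8.58697630e-04  1.38138474e+00]
jig 0.65 [256. 158. 177. 175.] [0.619 0.139 0.02 ] [104.  67.  42.]
plate 0.97 [200. 332.  45.  51.] [0.183 0.331 0.011] [159. 113.  76.]
plate 0.59 [291. 184.  51.  42.] [0.588 0.083 0.029] [201. 204. 206.]
plate 0.4 [400. 200.  18.  42.] [ 0.543 -0.228  0.017] [192. 137.  77.]
stick 0.57 [400. 200.  22.  40.] [ 0.538 -0.227  0.016] [191. 137.  77.]
riser 0.87 [438. 158. 110.  97.] [ 0.647 -0.312  0.112] [169. 163. 143.]
brush 0.75 [434. 209.  22.  42.] [ 0.531 -0.313  0.018] [121. 102.  83.]
drill 0.79 [214. 122.  96. 100.] [0.62  0.217 0.316] [33.  84.  80.5]
tape 0.89 [371. 262.  33.  20.] [ 0.377 -0.141  0.057] [34. 33. 33.]
```

View pics/a.png

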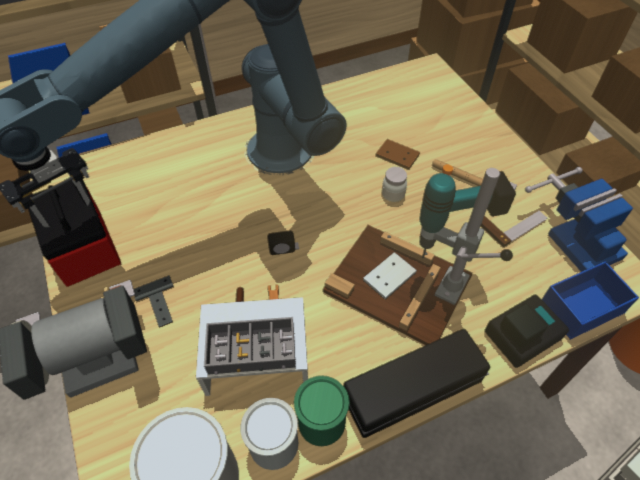

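View pics/b.png

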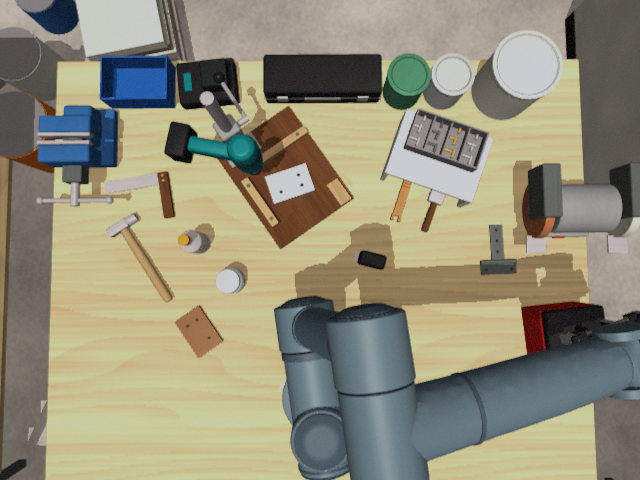

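```bash
cat > m.py <<'E'
from h import *
def rect(p,q,zr,near=None,col=None):
    P=pts(p)
    for d in spotter.trace(p,q):
        m=d['mask']&(P[...,2]>zr[0])&(P[...,2]<zr[1])
        if m.sum()<15: continue
        X=P[m]; c=np.median(X,0)
        if near is not None and np.hypot(*(c[:2]-near))>0.08: continue
        r=cv2.minAreaRect((X[:,:2]*1000).astype(np.float32)); return d['score'],r,c,X
def jig(p,yaw,c0):
    # points of fence tops near guess
    P=pts(p).reshape(-1,3); P=P[(P[:,2]>.041)&(P[:,2]<.052)]
    t=np.array([*c0,yaw])
    for w in (.014,.012,.011,.011,.011,.011):
        c,s=np.cos(t[2]),np.sin(t[2]); L=(P[:,:2]-t[:2])@np.array([[c,-s],[s,c]])
        a=(abs(L[:,0]-.101)<w)&(L[:,1]>-.105)&(L[:,1]<.03); b=(abs(L[:,1]-.111)<w)&(L[:,0]>-.068)&(L[:,0]<.03)
        ea=L[a,0]-.101; eb=L[b,1]-.111
        # d x_local = -dx + y*dth ; d y_local = -dy - x*dth
        A=np.r_[np.c_[np.ones(a.sum()),np.zeros(a.sum()),-L[a,1]],np.c_[np.zeros(b.sum()),np.ones(b.sum()),L[b,0]]]
        s3=np.linalg.lstsq(A,np.r_[ea,eb],rcond=None)[0]
        t=t+np.r_[np.array([[c,-s],[s,c]])@s3[:2],s3[2]]
    return t,a.sum(),b.sum(),ea.std(),eb.std()
E
python3 - <<'E'
from m import *
a=eyes.grab_frame('scene');b=eyes.grab_frame('top')
for n,p in (('scene',a),('top',b)):
    P=pts(p)
    if n=='top': print('bed corner px',np.round([P[196,350],P[246,283],P[108,286]],3))
    for q,zr in (('plate',(.022,.038)),('stick',(.01,.024)),('riser',(.1,.118)),('brush',(.006,.03))):
        r=rect(p,q,zr); 
        if r: print(n,q,round(r[0],2),r[1],np.round(r[2],3))
b1=b
# jig grid search start
best=[]
for n,p in (('scene',a),('top',b)):
    Q=pts(p).reshape(-1,3);Q=Q[(Q[:,2]>.041)&(Q[:,2]<.052)]
    res=[]
    for x in np.arange(.53,.68,.006):
        for y in np.arange(.06,.2,.006):
            for th in np.arange(.3,1.0,.05):
                c,s=np.cos(th),np.sin(th);L=(Q[:,:2]-[x,y])@np.array([[c,-s],[s,c]])
                k=((abs(L[:,0]-.101)<.011)&(abs(L[:,1]+.008)<.1)).sum()+((abs(L[:,1]-.111)<.011)&(abs(L[:,0]-.006)<.076)).sum()
                res.append((k,x,y,th))
    k=max(res);print(n,np.round(k,3),jig(p,k[3],k[1:3]))
save(b,'c.png',(200,90,480,260),2.8)
E
```

```text
scene plate 0.82 ((586.3230590820312, 82.62168884277344), (84.65892028808594, 122.2837142944336), 18.4553279876709) [0.59  0.081 0.031]
scene stick 0.57 ((504.0865173339844, -213.6739501953125), (26.47503662109375, 44.471641540527344), 76.6478042602539) [ 0.506 -0.216  0.018]
scene riser 0.61 ((644.03955078125, -312.2281494140625), (240.44764709472656, 183.46702575683594), 69.94824981689453) [ 0.645 -0.307  0.112]
scene brush 0.48 ((474.1921081542969, -295.4261474609375), (18.029682159423828, 46.980655670166016), 70.88928985595703) [ 0.474 -0.296  0.019]
bed corner px [[ 0.55  -0.085  0.031]
 [ 0.414  0.1    0.014]
 [ 0.802  0.091  0.019]]
top plate 0.97 ((589.2120361328125, 81.1717529296875), (81.00533294677734, 118.95707702636719), 18.328624725341797) [0.588 0.08  0.029]
top stick 0.61 ((542.4176635742188, -228.62693786621094), (24.710742950439453, 111.25432586669922), 72.61974334716797) [ 0.546 -0.23   0.017]
top riser 0.8 ((647.1779174804688, -313.8998107910156), (241.1193084716797, 181.8822021484375), 70.7032241821289) [ 0.629 -0.305  0.11 ]
top brush 0.71 ((509.693603515625, -314.49688720703125), (41.084449768066406, 117.0086669921875), 74.45987701416016) [ 0.529 -0.313  0.018]
scene [8.76e+02 5.96e-01 6.60e-02 6.00e-01] (array([0.59477106, 0.06711205, 0.59714156]), np.int64(407), np.int64(229), np.float64(0.0062488206423571445), np.float64(0.006076652425888006))
top [7.15e+02 5.96e-01 6.60e-02 6.00e-01] (array([0.59353317, 0.06695098, 0.60679856]), np.int64(343), np.int64(253), np.float64(0.006206042493309116), np.float64(0.0061984682358206195))
```

View pics/c.png

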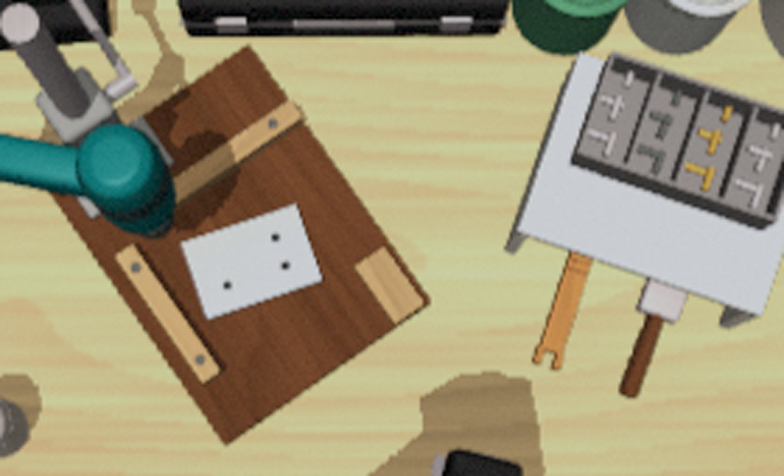

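The pale plate with three holes at top (291,184) is the target; the brown plate at (200,332) is a look-alike. The stick is the orange-brown piece with two prongs at (400,200), and the brush with the dark handle is at (434,209). The crop confirms both choices.

```bash
cat > go.py <<'E'
from h import *
def go(x,y,z,yaw,s=None):
    """tool target: TCP xyz world; yaw (deg) of tool x axis (sym half turn, nearest). prints tool-frame shift units + rz units"""
    s=s or env.state(); R=Rn.from_quat(s['eef_rot']).as_matrix()
    cur=np.degrees(np.arctan2(R[1,0],R[0,0]))
    d=R.T@(np.array([x,y,z])-s['tool_pos'])
    dy=(yaw-cur+90)%180-90
    down=Rn.from_matrix(R).inv()*Rn.from_euler('z',cur+dy,degrees=True)*Rn.from_euler('x',180,degrees=True)
    rv=np.degrees(down.as_rotvec())/6
    print('t',np.round(d/.04,3),'r',np.round(rv,3),'dyaw',round(dy,1),'cur',round(cur,1),'q6',np.round(s['joint_pos'][5],2),'mm',np.round(np.linalg.norm(d)*1000), 'rows',max(np.linalg.norm(d)/.0417,abs(dy)/7.16))
E
python3 - <<'E'
from go import *
s=env.state();print({k:np.round(v,3) for k,v in s.items()})
n=np.array([.4893,-.2120]);u=np.array([-.954,.299]);g=n-.032*u
print(g); go(*g,.22,162.6); go(*g,.101,162.6)
E
```

```text
{'time': np.float64(1.3), 'joint_pos': array([-1.431,  0.245,  1.558, -0.   ,  1.339, -0.174]), 'qvel': array([ 0.001, -0.002, -0.   ,  0.002, -0.002,  0.   ]), 'effort': array([ 1.0000e-03, -4.1583e+01, -3.1487e+01,  6.9000e-02,  2.9000e-02,
       -0.0000e+00]), 'tool_pos': array([ 0.201, -0.618,  0.303]), 'eef_rot': array([ 0.988,  0.156, -0.   , -0.   ]), 'ft_force': array([ 1.265, -0.183, -0.185]), 'moment': array([-0.007,  0.019,  0.019]), 'grasp_force': np.float64(0.0), 'opening': np.float64(0.094)}
[ 0.519828 -0.221568]
t [10.651 -6.97   2.066] r [-1.000e-03  0.000e+00  5.896e+00] dyaw -35.4 cur 18.0 q6 -0.17 mm 516.0 rows 12.370006470189491
t [10.651 -6.97   5.041] r [-1.000e-03  0.000e+00  5.896e+00] dyaw -35.4 cur 18.0 q6 -0.17 mm 548.0 rows 13.132699646211384
```

Request:
jog_arm([
  {"tx":10.65,"ty":-6.97,"tz":1,"rz":5.9,"jaw":56},
  {"tx":10.65,"ty":-6.97,"tz":1,"rz":5.9,"jaw":56},
  {"tx":10.65,"ty":-6.97,"tz":1,"rz":5.9,"jaw":56},
  {"tx":10.65,"ty":-6.97,"tz":1,"rz":5.9,"jaw":56},
  {"tx":10.65,"ty":-6.97,"tz":1,"rz":5.9,"jaw":56},
  {"tx":10.65,"ty":-6.97,"tz":1,"rz":5.9,"jaw":56},
  {"tx":10.65,"ty":-6.97,"tz":1,"rz":5.9,"jaw":56},
  {"tx":10.65,"ty":-6.97,"tz":1,"rz":5.9,"jaw":56},
])

```text
schema error: expected keys tx, ty, tz, rx, ry, rz, jaw
```

```bash
python3 - <<'E'
from go import *
g=[.5198,-.2216]
print(env.state()['tool_pos']);go(*g,.2,162.6)
p=eyes.grab_frame('scene');s=env.state();print(s['tool_pos'])
E
```

```text
[ 0.2006291  -0.61826326  0.30261217]
t [10.65  -6.969  2.566] r [-1.000e-03  0.000e+00  5.896e+00] dyaw -35.4 cur 18.0 q6 -0.17 mm 519.0 rows 12.454820576121307
[ 0.20061183 -0.61827947  0.30266373]
```

All seven keys are needed in every row.

Request:
jog_arm([
  {"tx":10.65,"ty":-6.97,"tz":1,"rx":0,"ry":0,"rz":5.9,"jaw":56},
  {"tx":10.65,"ty":-6.97,"tz":1,"rx":0,"ry":0,"rz":5.9,"jaw":56},
  {"tx":10.65,"ty":-6.97,"tz":1,"rx":0,"ry":0,"rz":5.9,"jaw":56},
  {"tx":10.65,"ty":-6.97,"tz":1,"rx":0,"ry":0,"rz":5.9,"jaw":56},
  {"tx":10.65,"ty":-6.97,"tz":1,"rx":0,"ry":0,"rz":5.9,"jaw":56},
  {"tx":10.65,"ty":-6.97,"tz":1,"rx":0,"ry":0,"rz":5.9,"jaw":56},
  {"tx":10.65,"ty":-6.97,"tz":1,"rx":0,"ry":0,"rz":5.9,"jaw":56},
  {"tx":10.65,"ty":-6.97,"tz":1,"rx":0,"ry":0,"rz":5.9,"jaw":56},
])

```text
time: 2.02
tool_pos: [0.4092, -0.3585, 0.2768]
eef_rot: [0.988, -0.152, 0.0, 0.0]
ft_force: [1.2, -0.2, -0.6]
opening: 0.0562
grasp_force: 0.0
```

```bash
python3 - <<'E'
from go import *
go(.5198,-.2216,.2,162.6)
E
```

```text
t [ 1.611 -4.095  1.919] r [ 0.004 -0.006 -0.007] dyaw 0.0 cur -17.4 q6 0.95 mm 192.0 rows 4.605155495967172
```

Request:
jog_arm([
  {"tx":1.61,"ty":-4.1,"tz":1.92,"rx":0,"ry":0,"rz":0,"jaw":56},
  {"tx":1.61,"ty":-4.1,"tz":1.92,"rx":0,"ry":0,"rz":0,"jaw":56},
  {"tx":1.61,"ty":-4.1,"tz":1.92,"rx":0,"ry":0,"rz":0,"jaw":56},
  {"tx":1.61,"ty":-4.1,"tz":1.92,"rx":0,"ry":0,"rz":0,"jaw":56},
  {"tx":1.61,"ty":-4.1,"tz":1.92,"rx":0,"ry":0,"rz":0,"jaw":56},
  {"tx":1.61,"ty":-4.1,"tz":1.92,"rx":0,"ry":0,"rz":0,"jaw":56},
  {"tx":1.61,"ty":-4.1,"tz":1.92,"rx":0,"ry":0,"rz":0,"jaw":56},
])

```text
time: 2.6
tool_pos: [0.519, -0.2221, 0.1993]
eef_rot: [0.989, -0.15, -0.001, -0.0]
ft_force: [-0.6, -0.0, 0.3]
opening: 0.0557
grasp_force: 0.0
```

```bash
python3 - <<'E'
from go import *
go(.5198,-.2216,.101,162.6)
p=eyes.grab_frame('scene');save(p,'d.png',(190,200,350,320),5)
print(proj(p,[[.4893,-.212,.018],[.5198,-.2216,.018]]))
E
```

```text
t [ 0.02  -0.019  2.457] r [-0.001  0.014  0.02 ] dyaw -0.1 cur -17.3 q6 1.27 mm 98.0 rows 2.3565319004579117
[[271.66369123 287.12035247]
 [272.4287685  297.68960664]]
```

View pics/d.png

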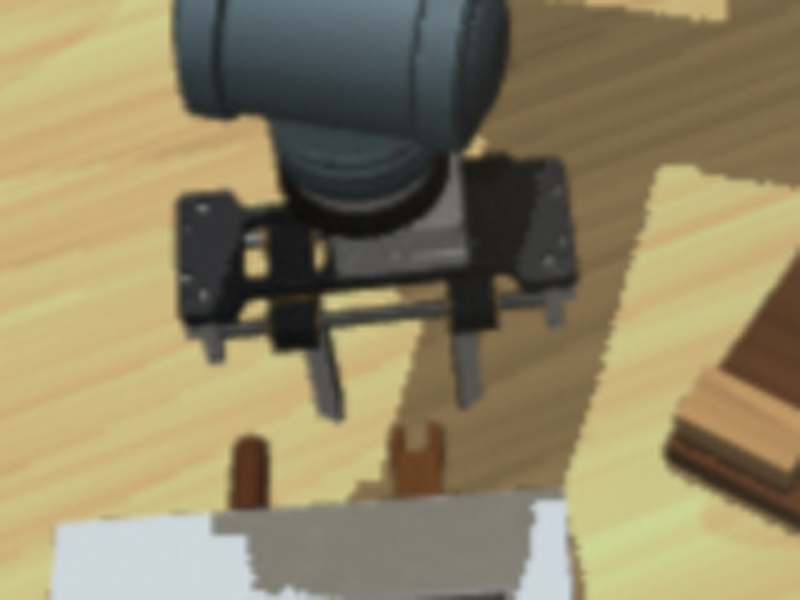

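The fingers hang either side of the stick's nose (crop 418,435, pixel 273,287), as projected. Going down.

Request:
jog_arm([
  {"tx":0.02,"ty":0,"tz":1.0,"rx":0,"ry":0,"rz":0,"jaw":56},
  {"tx":0.02,"ty":0,"tz":2.0,"rx":0,"ry":0,"rz":0,"jaw":56},
  {"tx":0.02,"ty":0,"tz":2.44,"rx":0,"ry":0,"rz":0,"jaw":56},
  {"tx":0.02,"ty":0,"tz":2.44,"rx":0,"ry":0,"rz":0,"jaw":56},
  {"tx":0.02,"ty":0,"tz":2.44,"rx":0,"ry":0,"rz":0,"jaw":16},
  {"tx":0.02,"ty":0,"tz":2.44,"rx":0,"ry":0,"rz":0,"jaw":16},
  {"tx":0.02,"ty":0,"tz":2.44,"rx":0,"ry":0,"rz":0,"jaw":16},
  {"tx":0.02,"ty":0,"tz":2.44,"rx":0,"ry":0,"rz":0,"jaw":16},
])

```text
time: 3.32
tool_pos: [0.5201, -0.2241, 0.1038]
eef_rot: [0.988, -0.152, 0.001, 0.001]
ft_force: [1.2, -0.5, 0.2]
opening: 0.0325
grasp_force: 0.0
```

Request:
jog_arm([
  {"tx":0,"ty":0,"tz":0,"rx":0,"ry":0,"rz":0,"jaw":16},
  {"tx":0,"ty":0,"tz":0,"rx":0,"ry":0,"rz":0,"jaw":16},
  {"tx":0,"ty":0,"tz":0,"rx":0,"ry":0,"rz":0,"jaw":16},
  {"tx":-0.3,"ty":0,"tz":-0.06,"rx":0,"ry":0,"rz":0,"jaw":16},
  {"tx":-0.8,"ty":0.1,"tz":-0.08,"rx":0,"ry":0,"rz":0,"jaw":16},
  {"tx":-1.4,"ty":0.2,"tz":-0.1,"rx":0,"ry":0,"rz":0,"jaw":16},
  {"tx":-2.0,"ty":0.3,"tz":-0.1,"rx":0,"ry":0,"rz":0,"jaw":16},
  {"tx":-2.25,"ty":0.4,"tz":-0.1,"rx":0,"ry":0,"rz":0,"jaw":16},
])

```text
time: 3.98
tool_pos: [0.4264, -0.2101, 0.1052]
eef_rot: [0.988, -0.151, -0.002, -0.001]
ft_force: [-0.1, 0.3, 0.1]
opening: 0.0234
grasp_force: 30.0
```

```bash
python3 - <<'E'
from h import *
p=eyes.grab_frame('scene');save(p,'e.png',(190,180,350,300),5)
s=env.state();print(s['tool_pos'],s['opening'],s['grasp_force'])
E
```

```text
[ 0.42602359 -0.21053074  0.10521853] 0.023858880256575794 29.999623596668243
```

View pics/e.png

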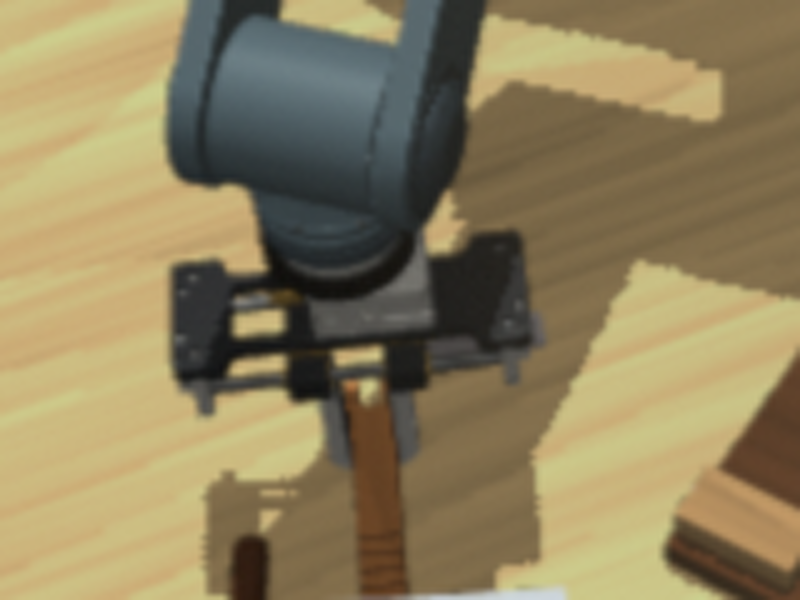

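Request:
jog_arm([
  {"tx":-0.4,"ty":0.2,"tz":0,"rx":0,"ry":0,"rz":0,"jaw":16},
  {"tx":-0.4,"ty":0.3,"tz":-0.8,"rx":0,"ry":0,"rz":0,"jaw":16},
  {"tx":-0.4,"ty":0.3,"tz":-1.6,"rx":0,"ry":0,"rz":0,"jaw":16},
  {"tx":-0.6,"ty":0.5,"tz":-2.4,"rx":0,"ry":0,"rz":0,"jaw":16},
  {"tx":-0.6,"ty":0.5,"tz":-2.4,"rx":0,"ry":0,"rz":0,"jaw":16},
])

```text
time: 4.45
tool_pos: [0.4027, -0.2266, 0.2091]
eef_rot: [0.988, -0.152, 0.005, 0.004]
ft_force: [0.5, -1.2, -0.3]
opening: 0.024
grasp_force: 30.0
```

```bash
python3 - <<'E'
from go import *
s=env.state();print(s['tool_pos'],s['opening'],s['grasp_force'],s['joint_pos'])
go(.385,-.257,.2,-90)
E
```

```text
[ 0.40274038 -0.22663429  0.20914143] 0.023986958726151572 29.999442100524902 [-7.58626325e-01 -1.01368522e-01  2.10604133e+00 -1.92869075e-04
  1.12366210e+00  1.11682587e+00]
t [-0.198  0.856  0.231] r [-0.022 -0.134 12.091] dyaw -72.6 cur -17.4 q6 1.12 mm 36.0 rows 10.13285496584442
```

Request:
jog_arm([
  {"tx":-0.2,"ty":0.86,"tz":0.2,"rx":0,"ry":0,"rz":12.1,"jaw":16},
  {"tx":-0.2,"ty":0.86,"tz":0.2,"rx":0,"ry":0,"rz":12.1,"jaw":16},
  {"tx":-0.2,"ty":0.86,"tz":0.2,"rx":0,"ry":0,"rz":12.1,"jaw":16},
  {"tx":-0.2,"ty":0.86,"tz":0.2,"rx":0,"ry":0,"rz":12.1,"jaw":16},
  {"tx":-0.2,"ty":0.86,"tz":0.2,"rx":0,"ry":0,"rz":12.1,"jaw":16},
  {"tx":-0.2,"ty":0.86,"tz":0.2,"rx":0,"ry":0,"rz":12.1,"jaw":16},
  {"tx":-0.2,"ty":0.86,"tz":0.2,"rx":0,"ry":0,"rz":12.1,"jaw":16},
  {"tx":-0.2,"ty":0.86,"tz":0.2,"rx":0,"ry":0,"rz":12.1,"jaw":16},
])

```text
time: 5.12
tool_pos: [0.3827, -0.2542, 0.1939]
eef_rot: [0.793, -0.609, 0.0, -0.0]
ft_force: [0.9, -1.0, -0.8]
opening: 0.0236
grasp_force: 30.0
```

```bash
python3 - <<'E'
from go import *
go(.385,-.257,.103,-90)
E
```

```text
t [ 0.083 -0.037  2.273] r [-0.003  0.     2.487] dyaw -14.9 cur -75.1 q6 2.05 mm 91.0 rows 2.182521182869286
```

Request:
jog_arm([
  {"tx":0.08,"ty":0,"tz":0.3,"rx":0,"ry":0,"rz":2.5,"jaw":16},
  {"tx":0.08,"ty":0,"tz":0.8,"rx":0,"ry":0,"rz":2.5,"jaw":16},
  {"tx":0.08,"ty":0,"tz":1.5,"rx":0,"ry":0,"rz":2.5,"jaw":16},
  {"tx":0.08,"ty":0,"tz":2.1,"rx":0,"ry":0,"rz":2.5,"jaw":16},
  {"tx":0.08,"ty":0,"tz":2.25,"rx":0,"ry":0,"rz":2.5,"jaw":16},
  {"tx":0.08,"ty":0,"tz":2.25,"rx":0,"ry":0,"rz":2.5,"jaw":16},
  {"tx":0.08,"ty":0,"tz":2.25,"rx":0,"ry":0,"rz":2.5,"jaw":40},
  {"tx":0.08,"ty":0,"tz":2.25,"rx":0,"ry":0,"rz":2.5,"jaw":60},
])

```text
time: 5.78
tool_pos: [0.3836, -0.2574, 0.1046]
eef_rot: [0.709, -0.705, 0.001, -0.0]
ft_force: [0.6, 0.0, 0.3]
opening: 0.0338
grasp_force: 0.0
```

Request:
jog_arm([
  {"tx":0,"ty":0,"tz":0,"rx":0,"ry":0,"rz":0,"jaw":60},
  {"tx":0,"ty":0,"tz":0,"rx":0,"ry":0,"rz":0,"jaw":60},
  {"tx":0,"ty":0,"tz":0,"rx":0,"ry":0,"rz":0,"jaw":60},
  {"tx":0,"ty":0,"tz":-1,"rx":0,"ry":0,"rz":0,"jaw":60},
  {"tx":0,"ty":0,"tz":-2,"rx":0,"ry":0,"rz":0,"jaw":60},
  {"tx":0,"ty":0,"tz":-3,"rx":0,"ry":0,"rz":0,"jaw":60},
  {"tx":0,"ty":0,"tz":-3,"rx":0,"ry":0,"rz":0,"jaw":60},
])

```text
time: 6.37
tool_pos: [0.3858, -0.26, 0.2327]
eef_rot: [0.709, -0.705, 0.008, 0.0]
ft_force: [0.3, -1.3, 0.8]
opening: 0.0602
grasp_force: 0.0
```

```bash
python3 - <<'E'
from m import *
from go import go
for n in ('scene','top'):
    p=eyes.grab_frame(n); r=rect(p,'stick',(.008,.026))
    if r: print(n,r[0],r[1],r[2],r[3][:,2].min(),r[3][:,2].max())
    save(p,'f_%s.png'%n)
print(env.state()['opening']);go(.385,-.345,.2,90)
E
```

```text
scene 0.64 ((342.0639953613281, 232.15716552734375), (68.97525024414062, 27.836305618286133), 60.66456604003906) [0.34869207 0.22370555 0.01726982] 0.00833017989748925 0.02599724112486994
top 0.34 ((532.3551025390625, -321.50555419921875), (41.62150955200195, 70.3698959350586), 74.6082534790039) [ 0.54181548 -0.31960274  0.01789108] 0.009415961546190066 0.025701949152063436
0.059794848795872685
t [ 2.214 -0.053  0.577] r [0.011 0.013 0.047] dyaw -0.3 cur -89.7 q6 2.3 mm 92.0 rows 2.195434687126695
```

View pics/f_scene.png

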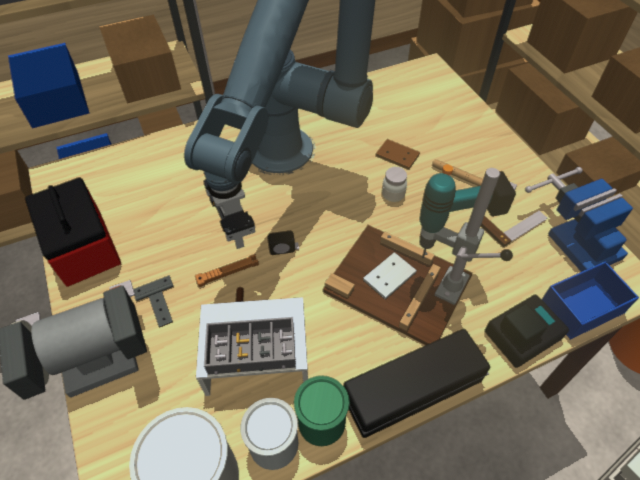

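The stick lies flat in the open at (197–258, 258–282) in the scene view, with the handle (grooves) at the left, towards -y.

```bash
cat >> m.py <<'E'
def loose(p,box,zr=(.012,.024)):
    P=pts(p);m=(P[...,0]>box[0])&(P[...,0]<box[1])&(P[...,1]>box[2])&(P[...,1]<box[3])&(P[...,2]>zr[0])&(P[...,2]<zr[1])
    n,l,st,_=cv2.connectedComponentsWithStats(m.astype(np.uint8),connectivity=8)
    X=P[l==1+np.argmax(st[1:,4])]
    return cv2.minAreaRect((X[:,:2]*1000).astype(np.float32)),len(X),np.median(X[:,2])
E
python3 - <<'E'
from m import *
p=eyes.grab_frame('scene');print(loose(p,(.32,.45,-.435,-.19)));p=eyes.grab_frame('top');print(loose(p,(.32,.45,-.435,-.19)))
E
```

```text
(((382.9663391113281, -301.01666259765625), (36.27534866333008, 169.8372344970703), 1.4875237941741943), 547, np.float64(0.018167126937555338))
(((395.5986633300781, -227.7537078857422), (17.438129425048828, 7.998106956481934), 77.42420959472656), 20, np.float64(0.01700935955127586))
```

Request:
jog_arm([
  {"tx":1.9,"ty":0,"tz":0.4,"rx":0,"ry":0,"rz":-9.5,"jaw":60},
  {"tx":1.9,"ty":0,"tz":0.4,"rx":0,"ry":0,"rz":-9.5,"jaw":60},
  {"tx":1.9,"ty":0,"tz":0.4,"rx":0,"ry":0,"rz":-9.5,"jaw":60},
  {"tx":1.9,"ty":0,"tz":0.4,"rx":0,"ry":0,"rz":-9.5,"jaw":60},
  {"tx":1.9,"ty":0,"tz":0.4,"rx":0,"ry":0,"rz":-9.5,"jaw":60},
  {"tx":1.9,"ty":0,"tz":0.4,"rx":0,"ry":0,"rz":-9.5,"jaw":60},
  {"tx":1.9,"ty":0,"tz":0.4,"rx":0,"ry":0,"rz":-9.5,"jaw":60},
  {"tx":1.9,"ty":0,"tz":0.4,"rx":0,"ry":0,"rz":-9.5,"jaw":60},
])

```text
time: 7.33
tool_pos: [0.3828, -0.3324, 0.2064]
eef_rot: [0.96, -0.279, -0.001, -0.001]
ft_force: [0.4, 0.2, -0.5]
opening: 0.0597
grasp_force: 0.0
```

Request:
jog_arm([
  {"tx":0,"ty":0,"tz":0,"rx":0,"ry":0,"rz":-9.5,"jaw":60},
  {"tx":0,"ty":0,"tz":0,"rx":0,"ry":0,"rz":-9.5,"jaw":60},
  {"tx":0,"ty":0,"tz":0,"rx":0,"ry":0,"rz":-9.5,"jaw":60},
  {"tx":0,"ty":0,"tz":0,"rx":0,"ry":0,"rz":-9.5,"jaw":60},
  {"tx":0,"ty":0,"tz":0,"rx":0,"ry":0,"rz":-9.5,"jaw":60},
  {"tx":0,"ty":0,"tz":0,"rx":0,"ry":0,"rz":-9.5,"jaw":60},
  {"tx":0,"ty":0,"tz":0,"rx":0,"ry":0,"rz":-9.5,"jaw":60},
  {"tx":0,"ty":0,"tz":0,"rx":0,"ry":0,"rz":-9.5,"jaw":60},
])

```text
time: 8.0
tool_pos: [0.3828, -0.3324, 0.2064]
eef_rot: [0.977, 0.213, -0.001, -0.002]
ft_force: [0.0, -0.6, -0.7]
opening: 0.0603
grasp_force: 0.0
```

Request:
jog_arm([
  {"tx":0,"ty":0,"tz":0,"rx":0,"ry":0,"rz":-9.5,"jaw":60},
  {"tx":0,"ty":0,"tz":0,"rx":0,"ry":0,"rz":-9.5,"jaw":60},
  {"tx":0,"ty":0,"tz":0,"rx":0,"ry":0,"rz":-9.5,"jaw":60},
  {"tx":0,"ty":0,"tz":0,"rx":0,"ry":0,"rz":-9.5,"jaw":60},
  {"tx":0,"ty":0,"tz":0,"rx":0,"ry":0,"rz":-9.5,"jaw":60},
  {"tx":0,"ty":0,"tz":0,"rx":0,"ry":0,"rz":-9.5,"jaw":60},
  {"tx":0,"ty":0,"tz":0,"rx":0,"ry":0,"rz":-9.5,"jaw":60},
  {"tx":0,"ty":0,"tz":0,"rx":0,"ry":0,"rz":-9.5,"jaw":60},
])

```text
time: 8.67
tool_pos: [0.3828, -0.3323, 0.2064]
eef_rot: [0.757, 0.654, 0.0, -0.002]
ft_force: [0.0, -1.0, 0.2]
opening: 0.06
grasp_force: 0.0
```

```bash
python3 - <<'E'
from m import *
from go import go
go(.383,-.336,.102,91)
p=eyes.grab_frame('top');print(loose(p,(.32,.45,-.435,-.19)))
E
```

```text
t [-0.097  0.025  2.609] r [-0.021 -0.026 -1.562] dyaw 9.4 cur 81.6 q6 -0.79 mm 104.0 rows 2.504804670200887
(((385.96405029296875, -270.0068359375), (100.92830657958984, 24.99516487121582), 89.65882873535156), 260, np.float64(0.01703640064827325))
```

Request:
jog_arm([
  {"tx":-0.1,"ty":0.03,"tz":0.6,"rx":0,"ry":0,"rz":-1.4,"jaw":60},
  {"tx":-0.1,"ty":0.03,"tz":1.4,"rx":0,"ry":0,"rz":-1.4,"jaw":60},
  {"tx":-0.1,"ty":0.03,"tz":2.2,"rx":0,"ry":0,"rz":-1.4,"jaw":60},
  {"tx":-0.1,"ty":0.03,"tz":2.6,"rx":0,"ry":0,"rz":-1.4,"jaw":60},
  {"tx":-0.1,"ty":0.03,"tz":2.6,"rx":0,"ry":0,"rz":-1.4,"jaw":16},
  {"tx":-0.1,"ty":0.03,"tz":2.6,"rx":0,"ry":0,"rz":-1.4,"jaw":16},
  {"tx":-0.1,"ty":0.03,"tz":2.6,"rx":0,"ry":0,"rz":-1.4,"jaw":16},
  {"tx":-0.1,"ty":0.03,"tz":2.6,"rx":0,"ry":0,"rz":-1.4,"jaw":16},
])

```text
time: 9.38
tool_pos: [0.3844, -0.3378, 0.1055]
eef_rot: [0.709, 0.705, -0.0, 0.001]
ft_force: [0.3, 0.2, -0.6]
opening: 0.0369
grasp_force: 0.0
```

Request:
jog_arm([
  {"tx":0,"ty":0,"tz":0,"rx":0,"ry":0,"rz":0,"jaw":16},
  {"tx":0,"ty":0,"tz":0,"rx":0,"ry":0,"rz":0,"jaw":16},
  {"tx":0,"ty":0,"tz":0,"rx":0,"ry":0,"rz":0,"jaw":16},
  {"tx":0,"ty":0,"tz":0,"rx":0,"ry":0,"rz":0,"jaw":16},
  {"tx":0,"ty":0,"tz":-1,"rx":0,"ry":0,"rz":0,"jaw":16},
  {"tx":0,"ty":0,"tz":-2,"rx":0,"ry":0,"rz":0,"jaw":16},
  {"tx":0,"ty":0,"tz":-2.5,"rx":0,"ry":0,"rz":0,"jaw":16},
  {"tx":0,"ty":0,"tz":-2.5,"rx":0,"ry":0,"rz":0,"jaw":16},
])

```text
time: 10.05
tool_pos: [0.3856, -0.3393, 0.2097]
eef_rot: [0.709, 0.705, -0.001, 0.005]
ft_force: [-0.2, -0.6, -1.6]
opening: 0.0235
grasp_force: 30.0
```

```bash
python3 - <<'E'
from m import *
from go import go
R=Rn.from_quat(env.state()['eef_rot']).as_matrix();print(R.round(3),env.state()['joint_pos'].round(2))
# stick pose in the air
s=env.state()
for n in ('scene','top'):
    p=eyes.grab_frame(n);P=pts(p);L=(P-s['tool_pos'])@R
    m=(abs(L[...,1])<.03)&(L[...,0]>.03)&(L[...,0]<.15)&(L[...,2]>.07)&(L[...,2]<.12)
    X=L[m];print(n,m.sum(),'nose x',np.percentile(X[:,0],[97,99,100]).round(4))
    for a,b in ((.03,.06),(.06,.09),(.09,.13)):
        k=(X[:,0]>a)&(X[:,0]<b);
        if k.sum(): print(a,np.percentile(X[k,1],[3,50,97]).round(4),np.percentile(X[k,2],[10,50]).round(4))
g=s['tool_pos']
E
```

```text
[[ 0.006  1.     0.006]
 [ 1.    -0.005 -0.008]
 [-0.008  0.006 -1.   ]] [-0.94  0.03  1.98  0.    1.12 -0.94]
scene 365 nose x [0.1188 0.1207 0.1214]
0.03 [-0.0099  0.0084  0.0135] [0.0851 0.0888]
0.06 [-0.0111  0.0041  0.0128] [0.0844 0.0878]
0.09 [-0.0141  0.0053  0.0135] [0.0848 0.0889]
top 280 nose x [0.1187 0.1207 0.1211]
0.03 [-0.0093  0.0036  0.0112] [0.0878 0.0916]
0.06 [-0.0093  0.0009  0.0112] [0.0879 0.091 ]
0.09 [-0.0118  0.0023  0.0137] [0.0881 0.0918]
```

```bash
cat >> go.py <<'E'
J=np.array([.5942,.0670,.602])
def j2w(x,y):
    c,s=np.cos(J[2]),np.sin(J[2]); return np.array([J[0]+c*x-s*y,J[1]+s*x+c*y])
def w2j(P):
    c,s=np.cos(J[2]),np.sin(J[2]); return (np.asarray(P)[...,:2]-J[:2])@np.array([[c,-s],[s,c]])
def plate(p):
    from m import loose
    r,n,z=loose(p,(.45,.78,-.05,.25),(.0245,.0365))
    (cx,cy),(w,h),a=r
    if w>h: a-=90; w,h=h,w
    return w2j([cx/1e3,cy/1e3])*1000,((a-np.degrees(J[2])+45)%90-45),(w,h),n,z
E
python3 - <<'E'
from go import *
go(*j2w(-.196,.010),.2,np.degrees(J[2]));
for n in('scene','top'):print(plate(eyes.grab_frame(n)))
E
```

```text
t [7.54  1.035 0.105] r [1.000e-02 5.000e-03 9.199e+00] dyaw -55.2 cur 89.7 q6 -0.94 mm 304.0 rows 7.708244745730911
(array([ 1.72262746, 18.44485843]), np.float64(-17.01996187002497), (87.19670867919922, 125.18133544921875), 1190, np.float64(0.03059236080944205))
(array([ 4.18687321, 14.16140902]), np.float64(-16.083678758452706), (81.75541687011719, 119.52320861816406), 1167, np.float64(0.028975007040126465))
```

Request:
jog_arm([
  {"tx":7.54,"ty":1.03,"tz":0,"rx":0,"ry":0,"rz":9.2,"jaw":16},
  {"tx":7.54,"ty":1.03,"tz":0,"rx":0,"ry":0,"rz":9.2,"jaw":16},
  {"tx":7.54,"ty":1.03,"tz":0,"rx":0,"ry":0,"rz":9.2,"jaw":16},
  {"tx":7.54,"ty":1.03,"tz":0,"rx":0,"ry":0,"rz":9.2,"jaw":16},
  {"tx":7.54,"ty":1.03,"tz":0,"rx":0,"ry":0,"rz":9.2,"jaw":16},
  {"tx":7.54,"ty":1.03,"tz":0,"rx":0,"ry":0,"rz":9.2,"jaw":16},
  {"tx":7.54,"ty":1.03,"tz":0,"rx":0,"ry":0,"rz":9.2,"jaw":16},
  {"tx":7.54,"ty":1.03,"tz":0,"rx":0,"ry":0,"rz":9.2,"jaw":16},
])

```text
time: 10.92
tool_pos: [0.4249, -0.0411, 0.2023]
eef_rot: [0.944, 0.329, -0.001, -0.001]
ft_force: [0.7, -0.2, -1.3]
opening: 0.0236
grasp_force: 30.0
```

```bash
python3 - <<'E'
from go import *
s=env.state();print(w2j(s['tool_pos'])*1000,s['grasp_force'],s['joint_pos'].round(2))
go(*j2w(-.196,.010),.127,np.degrees(J[2]));
E
```

```text
[-200.70712219    6.79289987] 29.965022206306458 [-0.36 -0.18  2.19  0.    1.14  0.54]
t [ 0.126 -0.066  1.881] r [-0.031  0.019  0.646] dyaw -3.9 cur 38.4 q6 0.54 mm 75.0 rows 1.8097318777231435
```

Request:
jog_arm([
  {"tx":0.1,"ty":-0.07,"tz":0.4,"rx":0,"ry":0,"rz":0.64,"jaw":16},
  {"tx":0.1,"ty":-0.07,"tz":1.0,"rx":0,"ry":0,"rz":0.64,"jaw":16},
  {"tx":0.1,"ty":-0.07,"tz":1.6,"rx":0,"ry":0,"rz":0.64,"jaw":16},
  {"tx":0.1,"ty":-0.07,"tz":1.87,"rx":0,"ry":0,"rz":0.64,"jaw":16},
  {"tx":0.1,"ty":-0.07,"tz":1.87,"rx":0,"ry":0,"rz":0.64,"jaw":16},
  {"tx":0.1,"ty":-0.07,"tz":1.87,"rx":0,"ry":0,"rz":0.64,"jaw":16},
])

```text
time: 11.42
tool_pos: [0.4262, -0.038, 0.1278]
eef_rot: [0.954, 0.299, -0.002, -0.001]
ft_force: [-0.1, 0.2, -0.5]
opening: 0.0236
grasp_force: 30.0
```

```bash
python3 - <<'E'
from go import *
s=env.state();print(w2j(s['tool_pos'])*1000,s['tool_pos'][2],s['grasp_force'],s['ft_force'])
p=eyes.grab_frame('scene');save(p,'g.png',(270,190,490,355),3.6)
go(*j2w(-.196,.010),.127,np.degrees(J[2]));print(plate(p))
E
```

```text
[-197.91504769    8.54607529] 0.12777993105677307 29.970775544643402 [-0.05876509  0.17888058 -0.50570878]
t [ 0.035 -0.055  0.048] r [-0.014  0.01   0.056] dyaw -0.3 cur 34.8 q6 0.61 mm 3.0 rows 0.07799273522009821
(array([ 4.06988565, 16.63294489]), np.float64(-16.973115480254464), (85.02750396728516, 123.01469421386719), 1201, np.float64(0.030657382941451445))
```

View pics/g.png

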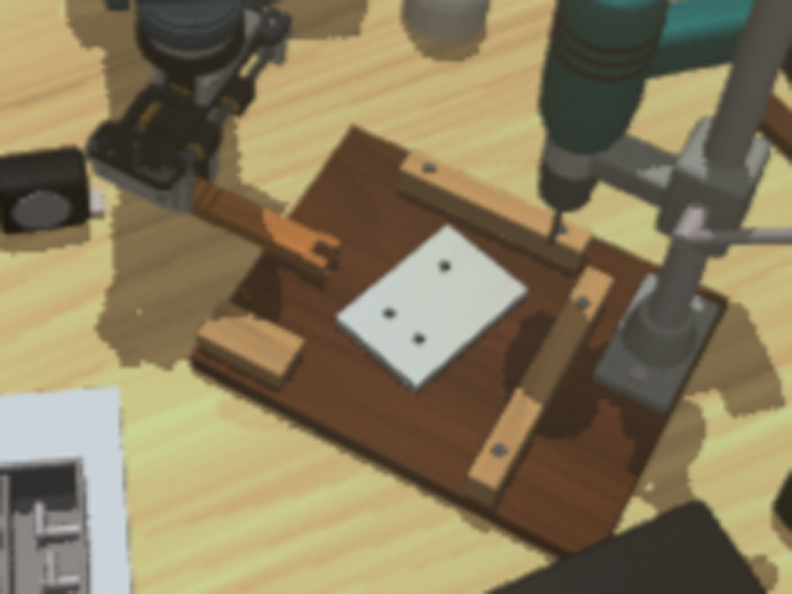

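The nose (crop 330,258) points at the plate's open long edge, clear of the offcut. Pushing slowly along jig x.

Request:
jog_arm([
  {"tx":0.25,"ty":-0.03,"tz":0,"rx":0,"ry":0,"rz":0.05,"jaw":16},
  {"tx":0.5,"ty":-0.03,"tz":0,"rx":0,"ry":0,"rz":0.05,"jaw":16},
  {"tx":0.65,"ty":-0.03,"tz":0,"rx":0,"ry":0,"rz":0.05,"jaw":16},
  {"tx":0.77,"ty":-0.03,"tz":0,"rx":0,"ry":0,"rz":0.05,"jaw":16},
  {"tx":0.89,"ty":-0.03,"tz":0,"rx":0,"ry":0,"rz":0.05,"jaw":16},
  {"tx":1.01,"ty":-0.03,"tz":0,"rx":0,"ry":0,"rz":0.05,"jaw":16},
  {"tx":1.13,"ty":-0.03,"tz":0,"rx":0,"ry":0,"rz":0.05,"jaw":16},
  {"tx":1.25,"ty":-0.03,"tz":0,"rx":0,"ry":0,"rz":0.05,"jaw":16},
])

```text
time: 12.13
tool_pos: [0.4681, -0.0088, 0.1294]
eef_rot: [0.955, 0.297, -0.0, 0.0]
ft_force: [-2.3, -2.2, -1.5]
opening: 0.0237
grasp_force: 30.0
```

```bash
python3 - <<'E'
from go import *
s=env.state();print(w2j(s['tool_pos'])*1000,s['tool_pos'][2],s['grasp_force'],s['ft_force'])
for n in('scene','top'):print(plate(eyes.grab_frame(n)))
E
```

```text
[-146.88253717    8.96692751] 0.12938088247355883 29.974286556243896 [-2.31696317 -2.24235981 -1.52080102]
(array([-34.74288198,  29.69531354]), np.float64(-8.349307573149972), (126.76206970214844, 195.0247802734375), 1289, np.float64(0.030685722956518554))
(array([19.89012927, 18.28865843]), np.float64(-9.868594682524972), (80.45805358886719, 119.7700424194336), 1157, np.float64(0.028840257975263038))
```

Request:
jog_arm([
  {"tx":0.12,"ty":0,"tz":0,"rx":0,"ry":0,"rz":0,"jaw":16},
  {"tx":0.24,"ty":0,"tz":0,"rx":0,"ry":0,"rz":0,"jaw":16},
  {"tx":0.34,"ty":0,"tz":0,"rx":0,"ry":0,"rz":0,"jaw":16},
  {"tx":0.44,"ty":0,"tz":0,"rx":0,"ry":0,"rz":0,"jaw":16},
  {"tx":0.54,"ty":0,"tz":0,"rx":0,"ry":0,"rz":0,"jaw":16},
  {"tx":0.62,"ty":0,"tz":0,"rx":0,"ry":0,"rz":0,"jaw":16},
  {"tx":0.7,"ty":0,"tz":0,"rx":0,"ry":0,"rz":0,"jaw":16},
])

```text
time: 12.82
tool_pos: [0.4912, 0.0071, 0.1294]
eef_rot: [0.955, 0.297, -0.0, -0.0]
ft_force: [-2.3, -2.2, 0.1]
opening: 0.0235
grasp_force: 30.0
```

```bash
python3 - <<'E'
from go import *
s=env.state();print(w2j(s['tool_pos'])*1000,s['tool_pos'][2],s['grasp_force'],s['ft_force'])
for n in('top',):print(plate(eyes.grab_frame(n)))
E
```

```text
[-118.8013359     9.00415868] 0.12940559159558088 29.974550306797028 [-2.25526424 -2.15903406  0.10656937]
(array([42.49255182, 23.66096003]), np.float64(0.8144898053900675), (80.77192687988281, 123.4935531616211), 1138, np.float64(0.028937753816543288))
```

Request:
jog_arm([
  {"tx":0.06,"ty":0,"tz":0,"rx":0,"ry":0,"rz":0,"jaw":16},
  {"tx":0.1,"ty":0,"tz":0,"rx":0,"ry":0,"rz":0,"jaw":16},
  {"tx":0.14,"ty":0,"tz":0,"rx":0,"ry":0,"rz":0,"jaw":16},
  {"tx":0.17,"ty":0,"tz":0,"rx":0,"ry":0,"rz":0,"jaw":16},
  {"tx":0.2,"ty":0,"tz":0,"rx":0,"ry":0,"rz":0,"jaw":16},
])

```text
time: 13.28
tool_pos: [0.4972, 0.0115, 0.1293]
eef_rot: [0.955, 0.297, -0.001, -0.0]
ft_force: [-4.8, -2.8, -0.3]
opening: 0.0236
grasp_force: 30.0
```

Request:
jog_arm([
  {"tx":0.03,"ty":0,"tz":0,"rx":0,"ry":0,"rz":0,"jaw":16},
  {"tx":0.03,"ty":0,"tz":0,"rx":0,"ry":0,"rz":0,"jaw":16},
])

```text
time: 13.45
tool_pos: [0.4973, 0.0121, 0.1288]
eef_rot: [0.955, 0.297, -0.002, -0.0]
ft_force: [-4.9, -3.3, 1.0]
opening: 0.0235
grasp_force: 30.0
```

Request:
jog_arm([
  {"tx":0.03,"ty":0,"tz":0,"rx":0,"ry":0,"rz":0,"jaw":16},
  {"tx":0.06,"ty":0,"tz":0,"rx":0,"ry":0,"rz":0,"jaw":16},
  {"tx":0.06,"ty":0,"tz":0,"rx":0,"ry":0,"rz":0,"jaw":16},
])

```text
time: 13.7
tool_pos: [0.4976, 0.0131, 0.1279]
eef_rot: [0.955, 0.298, -0.005, -0.001]
ft_force: [-11.0, -6.8, 2.1]
opening: 0.0239
grasp_force: 30.0
```

```bash
python3 - <<'E'
from go import *
s=env.state();print(w2j(s['tool_pos'])*1000,s['tool_pos'][2],s['grasp_force'],s['ft_force'])
for n in('top',):print(plate(eyes.grab_frame(n)))
E
```

```text
[-110.10101867   10.2862674 ] 0.12793194901673582 29.991264045238495 [-10.96242503  -6.80175837   2.14936795]
(array([50.3952369 , 11.15423908]), np.float64(0.47255941598577067), (82.70278930664062, 151.54739379882812), 1135, np.float64(0.02892237019830239))
```

```bash
python3 - <<'E'
from go import *
p=eyes.grab_frame('top');P=pts(p)
m=(P[...,0]>.7)&(P[...,0]<1.1)&(P[...,1]>-.2)&(P[...,1]<.2)&(P[...,2]>.06)
X=P[70:105,262:385].reshape(-1,3);X=X[X[:,2]>.04];print(np.percentile(X,[1,5,50,95,99],axis=0).round(3))
print('case jig y<0 pts x min', X[:,0].min(), 'body corners',j2w(.148,-.22),j2w(.148,-.15),j2w(.138,-.22))
go(*(w2j(env.state()['tool_pos'])*0),.2,0)
E
```

```text
[[ 0.815 -0.166  0.043]
 [ 0.818 -0.152  0.051]
 [ 0.843 -0.007  0.088]
 [ 0.88   0.132  0.093]
 [ 0.883  0.146  0.096]]
case jig y<0 pts x min 0.35689310238807803 body corners [ 0.84076654 -0.03051381] [0.80112609 0.02718052] [ 0.83252449 -0.03617673]
t [-10.44   -6.804  -1.686] r [-0.015  0.089  5.768] dyaw -34.6 cur 34.6 q6 0.77 mm 503.0 rows 12.062230384174427
```

Request:
jog_arm([
  {"tx":-0.3,"ty":0,"tz":0,"rx":0,"ry":0,"rz":0,"jaw":16},
  {"tx":-0.8,"ty":0,"tz":-0.2,"rx":0,"ry":0,"rz":0,"jaw":16},
  {"tx":-1.5,"ty":0,"tz":-1,"rx":0,"ry":0,"rz":0,"jaw":16},
  {"tx":-1.5,"ty":0,"tz":-2,"rx":0,"ry":0,"rz":0,"jaw":16},
  {"tx":-1.5,"ty":0,"tz":-2.5,"rx":0,"ry":0,"rz":0,"jaw":16},
  {"tx":-1.5,"ty":0,"tz":-2.5,"rx":0,"ry":0,"rz":0,"jaw":16},
])

```text
time: 14.3
tool_pos: [0.4537, -0.0215, 0.2353]
eef_rot: [0.955, 0.296, 0.006, 0.003]
ft_force: [0.9, 0.2, -0.7]
opening: 0.0234
grasp_force: 30.0
```

```bash
python3 - <<'E'
from go import *
s=env.state();print(s['tool_pos'],s['joint_pos'].round(2),s['grasp_force'])
for n in('top',):print(plate(eyes.grab_frame(n)))
p=eyes.grab_frame('scene');print(plate(p))
go(*j2w(.055,-.19),.21,np.degrees(J[2])+90)
R=Rn.from_quat(s['eef_rot']).as_matrix();L=(pts(p)-s['tool_pos'])@R
m=(abs(L[...,1])<.03)&(L[...,0]>.03)&(L[...,0]<.15)&(L[...,2]>.07)&(L[...,2]<.12)
print('nose',np.percentile(L[m][:,0],99),np.percentile(L[m][:,1],[3,97]),np.median(L[m][:,2]))
E
```

```text
[ 0.45371362 -0.02150524  0.23525713] [-0.3  -0.16  2.11  0.    1.18  0.67] 29.988814294338226
(array([50.97354002, -8.99526962]), np.float64(0.7701363202826457), (81.91253662109375, 191.5637969970703), 1162, np.float64(0.028981294164143336))
(array([48.17634175, 29.20265841]), np.float64(-0.33390191824274496), (79.1820068359375, 123.54135131835938), 1157, np.float64(0.030709257578785145))
t [5.554 4.967 0.529] r [ 3.5000e-02 -3.0000e-03 -1.4995e+01] dyaw 90.0 cur 34.5 q6 0.67 mm 299.0 rows 12.565934078821954
nose 0.11984333702789128 [-0.01482276  0.01148168] 0.09106298650543512
```

Request:
jog_arm([
  {"tx":0,"ty":1.0,"tz":0,"rx":0,"ry":0,"rz":0,"jaw":16},
  {"tx":0.2,"ty":2.0,"tz":0,"rx":0,"ry":0,"rz":-1,"jaw":16},
  {"tx":0.6,"ty":2.9,"tz":0,"rx":0,"ry":0,"rz":-2,"jaw":16},
  {"tx":1.2,"ty":3.7,"tz":0,"rx":0,"ry":0,"rz":-3,"jaw":16},
  {"tx":1.9,"ty":4.4,"tz":0,"rx":0,"ry":0,"rz":-4.1,"jaw":16},
  {"tx":2.7,"ty":4.97,"tz":0,"rx":0,"ry":0,"rz":-5.2,"jaw":16},
  {"tx":3.7,"ty":4.97,"tz":0,"rx":0,"ry":0,"rz":-6.3,"jaw":16},
  {"tx":4.7,"ty":4.97,"tz":0,"rx":0,"ry":0,"rz":-7.4,"jaw":16},
])

```text
time: 15.07
tool_pos: [0.7195, -0.0779, 0.2256]
eef_rot: [0.771, 0.637, -0.001, -0.002]
ft_force: [0.2, -0.1, 0.5]
opening: 0.0235
grasp_force: 30.0
```

```bash
python3 - <<'E'
from go import *
go(*j2w(.055,-.19),.21,np.degrees(J[2])+90)
E
```

```text
t [0.608 0.588 0.389] r [-0.033 -0.022 -7.56 ] dyaw 45.4 cur 79.1 q6 -0.07 mm 37.0 rows 6.335441487911524
```

Request:
jog_arm([
  {"tx":0.6,"ty":0.59,"tz":0.3,"rx":0,"ry":0,"rz":-7.56,"jaw":16},
  {"tx":0.6,"ty":0.59,"tz":0.3,"rx":0,"ry":0,"rz":-7.56,"jaw":16},
  {"tx":0.6,"ty":0.59,"tz":0.3,"rx":0,"ry":0,"rz":-7.56,"jaw":16},
  {"tx":0.6,"ty":0.59,"tz":0.3,"rx":0,"ry":0,"rz":-7.56,"jaw":16},
  {"tx":0.6,"ty":0.59,"tz":0.3,"rx":0,"ry":0,"rz":-7.56,"jaw":16},
  {"tx":0.6,"ty":0.59,"tz":0.3,"rx":0,"ry":0,"rz":-7.56,"jaw":16},
  {"tx":0.6,"ty":0.59,"tz":0.3,"rx":0,"ry":0,"rz":-7.56,"jaw":16},
  {"tx":0.6,"ty":0.59,"tz":0.3,"rx":0,"ry":0,"rz":-7.56,"jaw":16},
])

```text
time: 15.73
tool_pos: [0.7455, -0.0582, 0.2139]
eef_rot: [0.467, 0.884, -0.0, -0.002]
ft_force: [-0.6, -0.2, -0.1]
opening: 0.0239
grasp_force: 30.0
```

```bash
python3 - <<'E'
from go import *
for n in ('scene','top'):
  p=eyes.grab_frame(n);print(plate(p))
s=env.state();print(w2j(s['tool_pos']))
R=Rn.from_quat(s['eef_rot']).as_matrix();L=(pts(p)-s['tool_pos'])@R
m=(abs(L[...,1])<.03)&(L[...,0]>.03)&(L[...,0]<.15)&(L[...,2]>.07)&(L[...,2]<.12)
print('nose',np.percentile(L[m][:,0],99),np.percentile(L[m][:,1],[3,97]),np.median(L[m][:,2]))
go(*j2w(.055,-.19),.1275,np.degrees(J[2])+90)
E
```

```text
(array([60.32139653, 29.90722078]), np.float64(-0.46613458425836996), (55.84148406982422, 121.68801879882812), 534, np.float64(0.030581452189865216))
(array([50.51937619,  4.65436655]), np.float64(0.20784612863225504), (81.58636474609375, 171.97616577148438), 1095, np.float64(0.028944774337600135))
[ 0.05392818 -0.18909665]
nose 0.11874608138899592 [0.00643532 0.01436829] 0.0902230203283362
t [-0.028  0.031  2.184] r [-0.018 -0.025 -0.044] dyaw 0.3 cur 124.2 q6 -0.83 mm 87.0 rows 2.095027596823534
```

Request:
jog_arm([
  {"tx":0,"ty":0.02,"tz":0.7,"rx":0,"ry":0,"rz":0,"jaw":16},
  {"tx":0,"ty":0.02,"tz":1.4,"rx":0,"ry":0,"rz":0,"jaw":16},
  {"tx":0,"ty":0.02,"tz":2.0,"rx":0,"ry":0,"rz":0,"jaw":16},
  {"tx":0,"ty":0.02,"tz":2.18,"rx":0,"ry":0,"rz":0,"jaw":16},
  {"tx":0,"ty":0.02,"tz":2.18,"rx":0,"ry":0,"rz":0,"jaw":16},
  {"tx":0,"ty":0.02,"tz":2.18,"rx":0,"ry":0,"rz":0,"jaw":16},
])

```text
time: 16.33
tool_pos: [0.7472, -0.0582, 0.1304]
eef_rot: [0.467, 0.884, 0.0, 0.0]
ft_force: [0.3, -0.3, -0.1]
opening: 0.0238
grasp_force: 30.0
```

```bash
python3 - <<'E'
from go import *
p=eyes.grab_frame('top');save(p,'k.png',(225,90,385,210),5)
s=env.state();print(w2j(s['tool_pos']),s['tool_pos'][2],s['ft_force'])
print(proj(p,[[*j2w(.01,-.02),.03],[*j2w(.09,-.02),.03],[*j2w(.09,.1),.03],[*j2w(.01,.1),.03]]).round(1))
go(*j2w(.055,-.19),.1275,np.degrees(J[2])+90)
E
```

```text
[ 0.05573073 -0.19039805] 0.13189743916004898 [ 0.04481938 -0.13725624 -0.57379209]
[[298.6 173.5]
 [282.1 150.1]
 [246.3 174.5]
 [262.7 198.1]]
t [ 0.01  -0.018  0.11 ] r [ 0.017  0.017 -0.036] dyaw 0.2 cur 124.3 q6 -0.83 mm 4.0 rows 0.10732554192010955
```

View pics/k.png

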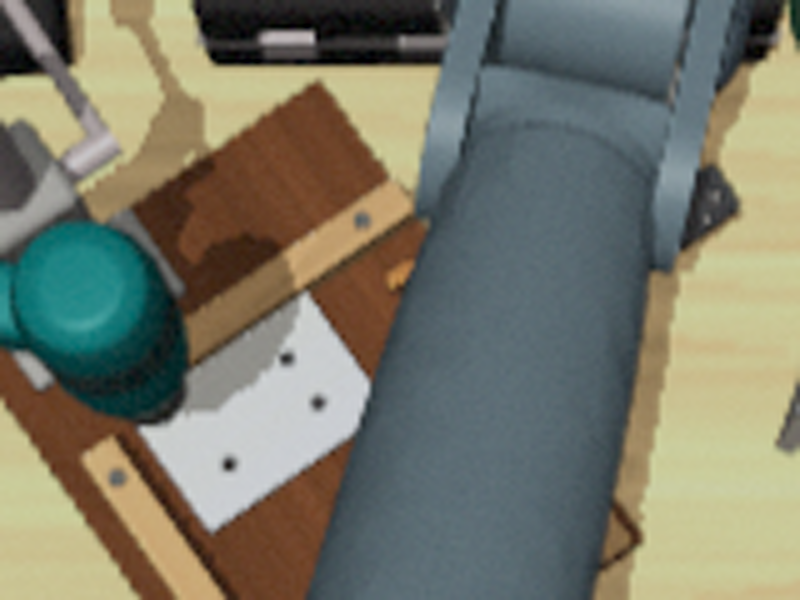

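The plate is flush on the rear fence (edge along crop 190,350–310,290) and about 15 mm short of the side fence. The nose prong shows at crop (400,270). Pushing along jig y.

Request:
jog_arm([
  {"tx":0.25,"ty":0,"tz":0.08,"rx":0,"ry":0,"rz":0,"jaw":16},
  {"tx":0.5,"ty":0,"tz":0.08,"rx":0,"ry":0,"rz":0,"jaw":16},
  {"tx":0.65,"ty":0,"tz":0.08,"rx":0,"ry":0,"rz":0,"jaw":16},
  {"tx":0.76,"ty":0,"tz":0.08,"rx":0,"ry":0,"rz":0,"jaw":16},
  {"tx":0.86,"ty":0,"tz":0.08,"rx":0,"ry":0,"rz":0,"jaw":16},
  {"tx":0.96,"ty":0,"tz":0.08,"rx":0,"ry":0,"rz":0,"jaw":16},
  {"tx":1.06,"ty":0,"tz":0.08,"rx":0,"ry":0,"rz":0,"jaw":16},
  {"tx":1.14,"ty":0,"tz":0.08,"rx":0,"ry":0,"rz":0,"jaw":16},
])

```text
time: 17.05
tool_pos: [0.7216, -0.0207, 0.1275]
eef_rot: [0.467, 0.884, -0.0, 0.001]
ft_force: [2.1, -2.6, -0.1]
opening: 0.0239
grasp_force: 30.0
```

Request:
jog_arm([
  {"tx":0.04,"ty":0,"tz":0,"rx":0,"ry":0,"rz":0,"jaw":16},
  {"tx":0.08,"ty":0,"tz":0,"rx":0,"ry":0,"rz":0,"jaw":16},
  {"tx":0.1,"ty":0,"tz":0,"rx":0,"ry":0,"rz":0,"jaw":16},
])

```text
time: 17.3
tool_pos: [0.7192, -0.0173, 0.1272]
eef_rot: [0.467, 0.884, 0.0, 0.0]
ft_force: [1.2, -2.0, -0.4]
opening: 0.0236
grasp_force: 30.0
```

```bash
python3 - <<'E'
from go import *
s=env.state();print(w2j(s['tool_pos']),s['tool_pos'][2],s['ft_force'],Rn.from_quat(s['eef_rot']).as_matrix()[:,2])
E
```

```text
[ 0.055288  -0.1403138] 0.127227997596011 [ 1.2370577  -2.01651829 -0.38359185] [ 5.42069154e-04 -2.41496354e-04 -9.99999824e-01]
```

Nose at jig y ≈ -20 and not yet pressing; continuing in small steps.

Request:
jog_arm([
  {"tx":0.03,"ty":0,"tz":0,"rx":0,"ry":0,"rz":0,"jaw":16},
  {"tx":0.05,"ty":0,"tz":0,"rx":0,"ry":0,"rz":0,"jaw":16},
  {"tx":0.05,"ty":0,"tz":0,"rx":0,"ry":0,"rz":0,"jaw":16},
])

```text
time: 17.55
tool_pos: [0.7179, -0.0155, 0.1271]
eef_rot: [0.467, 0.884, 0.0, -0.0]
ft_force: [1.6, -1.8, -0.4]
opening: 0.0238
grasp_force: 30.0
```

Request:
jog_arm([
  {"tx":0.03,"ty":0,"tz":0,"rx":0,"ry":0,"rz":0,"jaw":16},
  {"tx":0.05,"ty":0,"tz":0,"rx":0,"ry":0,"rz":0,"jaw":16},
  {"tx":0.05,"ty":0,"tz":0,"rx":0,"ry":0,"rz":0,"jaw":16},
])

```text
time: 17.8
tool_pos: [0.7177, -0.015, 0.1279]
eef_rot: [0.467, 0.884, -0.0, 0.002]
ft_force: [2.5, -4.9, -0.2]
opening: 0.0234
grasp_force: 30.0
```

Request:
jog_arm([
  {"tx":0.03,"ty":0,"tz":0,"rx":0,"ry":0,"rz":0,"jaw":16},
  {"tx":0.06,"ty":0,"tz":0,"rx":0,"ry":0,"rz":0,"jaw":16},
  {"tx":0.06,"ty":0,"tz":0,"rx":0,"ry":0,"rz":0,"jaw":16},
])

```text
time: 18.05
tool_pos: [0.7174, -0.0145, 0.1288]
eef_rot: [0.467, 0.884, -0.001, 0.004]
ft_force: [5.5, -8.8, 0.5]
opening: 0.024
grasp_force: 30.0
```

```bash
python3 - <<'E'
from go import *
s=env.state();print(w2j(s['tool_pos']),s['tool_pos'][2],s['ft_force'])
p=eyes.grab_frame('scene');save(p,'n.png',(340,210,480,315),5.7)
E
```

```text
[ 0.05540657 -0.13692198] 0.12877806187151128 [ 5.4766539  -8.83279773  0.52838575]
```

View pics/n.png

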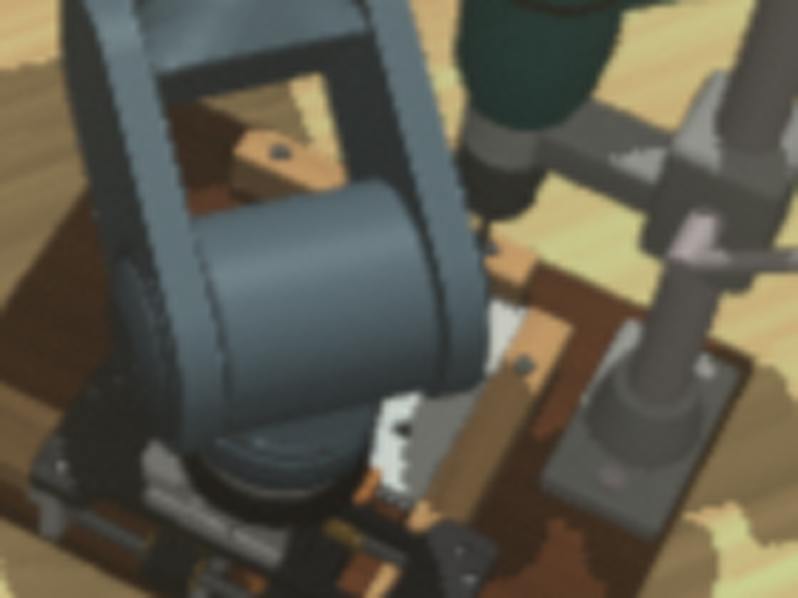

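The plate sits in the corner and pressing now meets resistance (10 N). Backing off to inspect.

Request:
jog_arm([
  {"tx":-0.2,"ty":0,"tz":0,"rx":0,"ry":0,"rz":0,"jaw":16},
  {"tx":-0.7,"ty":0,"tz":0,"rx":0,"ry":0,"rz":0,"jaw":16},
  {"tx":-1.5,"ty":0,"tz":-0.6,"rx":0,"ry":0,"rz":0,"jaw":16},
  {"tx":-2,"ty":0,"tz":-1.4,"rx":0,"ry":0,"rz":0,"jaw":16},
  {"tx":-2,"ty":-0.5,"tz":-2.2,"rx":0,"ry":0,"rz":0,"jaw":16},
  {"tx":-2,"ty":-1.5,"tz":-2.5,"rx":0,"ry":0,"rz":0,"jaw":16},
  {"tx":-2,"ty":-2.5,"tz":-2.5,"rx":0,"ry":0,"rz":0,"jaw":16},
  {"tx":-2,"ty":-3.3,"tz":-2.5,"rx":0,"ry":0,"rz":0,"jaw":16},
])

```text
time: 18.77
tool_pos: [0.65, -0.1531, 0.228]
eef_rot: [0.467, 0.884, 0.0, -0.0]
ft_force: [0.0, -0.0, -2.1]
opening: 0.0234
grasp_force: 30.0
```

```bash
python3 - <<'E'
from go import *
s=env.state();print(s['tool_pos'],s['joint_pos'].round(2),s['grasp_force'])
for n in ('scene','top'):
  p=eyes.grab_frame(n);print(n,plate(p))
  # white-pixel mask inside jig region
  P=pts(p);c=p['color'].astype(int);L=w2j(P)
  for lab,sel in (('rear',(L[...,1]>-.01)&(L[...,1]<.09)),):
    pass
  m=(P[...,2]>.022)&(P[...,2]<.037)&(c.min(2)>75)&((c.max(2)-c.min(2))<35)&(L[...,0]>-.03)&(L[...,0]<.1)&(L[...,1]>-.06)&(L[...,1]<.11)
  for a,b in ((-.015,.01),(.01,.03),(.03,.06)):
    k=m&(L[...,1]>a)&(L[...,1]<b); print(' y',a,'x range',np.percentile(L[k][:,0],[2,98]).round(4),k.sum())
  for a,b in ((.012,.03),(.03,.05),(.05,.07),(.07,.088)):
    k=m&(L[...,0]>a)&(L[...,0]<b); print(' x',a,'y range',np.percentile(L[k][:,1],[2,98]).round(4),k.sum())
save(p,'o.png',(225,90,385,210),5)
E
```

```text
[ 0.65001012 -0.15306978  0.22797751] [-0.4   0.36  1.56  0.    1.22 -1.  ] 29.989663660526276
scene (array([13.0606452 , 44.59948449]), np.float64(4.696608030487724), (137.835205078125, 155.76107788085938), 1256, np.float64(0.030644736193663525))
 y -0.015 x range [0.0119 0.0855] 247
 y 0.01 x range [0.0113 0.0864] 194
 y 0.03 x range [0.0107 0.0859] 283
 x 0.012 y range [-0.017   0.1015] 269
 x 0.03 y range [-0.0168  0.1012] 299
 x 0.05 y range [-0.0167  0.1025] 301
 x 0.07 y range [-0.0157  0.1013] 267
top (array([50.17810249, 38.33783226]), np.float64(0.9038986799017863), (81.87789154052734, 125.44615173339844), 1127, np.float64(0.029076112499564388))
 y -0.015 x range [0.0109 0.0885] 258
 y 0.01 x range [0.0117 0.0883] 205
 y 0.03 x range [0.0103 0.0877] 302
 x 0.012 y range [-0.0168  0.0976] 276
 x 0.03 y range [-0.0171  0.0984] 309
 x 0.05 y range [-0.0172  0.098 ] 297
 x 0.07 y range [-0.0175  0.0986] 225
```

View pics/o.png

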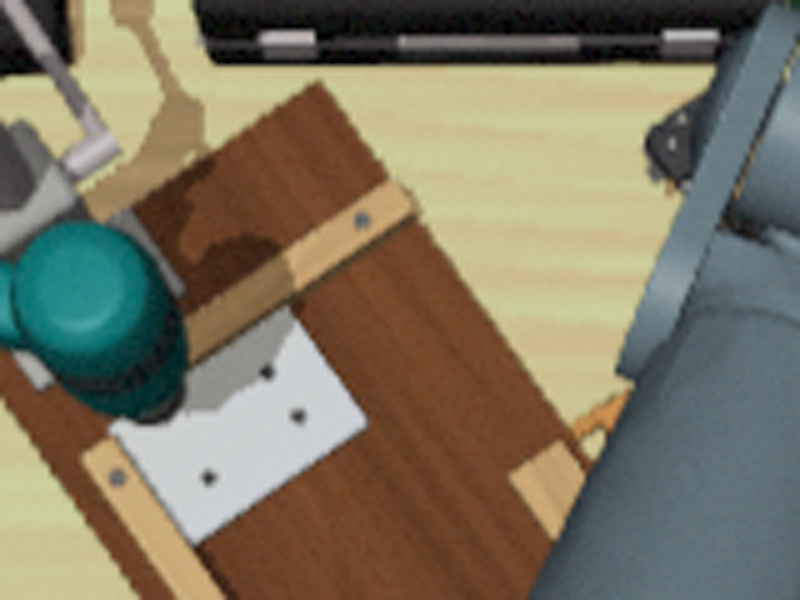

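Plate edges measure within about 1 mm of both fence faces (top: x 10–88+, y -17–98). I'll confirm with one more light push against the rear fence.

```bash
python3 - <<'E'
from go import *
print(w2j(env.state()['tool_pos']));go(*j2w(-.17,.042),.21,np.degrees(J[2]))
E
```

```text
[-0.08078524 -0.21260396]
t [ 6.347 -2.274  0.431] r [-4.9000e-02 -1.4000e-02  1.4932e+01] dyaw -89.6 cur 124.1 q6 -1.0 mm 270.0 rows 12.513122245216387
```

Request:
jog_arm([
  {"tx":1,"ty":-1.0,"tz":0,"rx":0,"ry":0,"rz":1.1,"jaw":16},
  {"tx":1.6,"ty":-1.6,"tz":0,"rx":0,"ry":0,"rz":2.2,"jaw":16},
  {"tx":2.4,"ty":-2.27,"tz":0,"rx":0,"ry":0,"rz":3.3,"jaw":16},
  {"tx":3.2,"ty":-2.27,"tz":0,"rx":0,"ry":0,"rz":4.4,"jaw":16},
  {"tx":4.0,"ty":-2.27,"tz":0,"rx":0,"ry":0,"rz":5.5,"jaw":16},
  {"tx":4.8,"ty":-2.27,"tz":0,"rx":0,"ry":0,"rz":6.6,"jaw":16},
  {"tx":5.6,"ty":-2.27,"tz":0,"rx":0,"ry":0,"rz":7.7,"jaw":16},
  {"tx":6.35,"ty":-2.27,"tz":0,"rx":0,"ry":0,"rz":8.8,"jaw":16},
])

```text
time: 19.53
tool_pos: [0.4321, 0.0081, 0.2267]
eef_rot: [0.813, 0.582, -0.0, -0.001]
ft_force: [0.1, 1.3, -1.3]
opening: 0.0234
grasp_force: 30.0
```

```bash
python3 - <<'E'
from go import *
print(w2j(env.state()['tool_pos']));go(*j2w(-.17,.042),.21,np.degrees(J[2]))
E
```

```text
[-0.16692061  0.04321908]
t [-0.08  -0.021  0.418] r [-2.200e-02 -5.000e-03  6.113e+00] dyaw -36.7 cur 71.2 q6 0.08 mm 17.0 rows 5.122887505475481
```

Request:
jog_arm([
  {"tx":-0.08,"ty":0,"tz":0,"rx":0,"ry":0,"rz":6.1,"jaw":16},
  {"tx":-0.08,"ty":0,"tz":0,"rx":0,"ry":0,"rz":6.1,"jaw":16},
  {"tx":-0.08,"ty":0,"tz":0,"rx":0,"ry":0,"rz":6.1,"jaw":16},
  {"tx":-0.08,"ty":0,"tz":0,"rx":0,"ry":0,"rz":6.1,"jaw":16},
  {"tx":-0.08,"ty":0,"tz":0,"rx":0,"ry":0,"rz":6.1,"jaw":16},
  {"tx":-0.08,"ty":0,"tz":0,"rx":0,"ry":0,"rz":6.1,"jaw":16},
  {"tx":-0.08,"ty":0,"tz":0,"rx":0,"ry":0,"rz":6.1,"jaw":16},
])

```text
time: 20.12
tool_pos: [0.4324, 0.0037, 0.2269]
eef_rot: [0.954, 0.301, -0.0, -0.001]
ft_force: [-0.1, -0.9, -0.7]
opening: 0.0238
grasp_force: 30.0
```

```bash
python3 - <<'E'
from go import *
print(w2j(env.state()['tool_pos']));go(*j2w(-.17,.042),.1275,np.degrees(J[2]))
p=eyes.grab_frame('top');P=pts(p);c=p['color'].astype(int);L=w2j(P)
m=(P[...,2]>.022)&(P[...,2]<.037)&(c.min(2)>75)&((c.max(2)-c.min(2))<35)&(L[...,0]>-.03)&(L[...,0]<.1)&(L[...,1]>-.06)&(L[...,1]<.11)
k=m&(L[...,0]>.0)&(L[...,0]<.1);print(k.sum(),np.percentile(L[k],[2,98],axis=0).round(4))
E
```

```text
[-0.16920844  0.03950183]
t [-0.019 -0.06   2.486] r [-0.012  0.002  0.095] dyaw -0.6 cur 35.1 q6 0.7 mm 99.0 rows 2.3850936840326233
1172 [[ 0.0106 -0.0173]
 [ 0.0872  0.0983]]
```

Request:
jog_arm([
  {"tx":0,"ty":-0.06,"tz":0.8,"rx":0,"ry":0,"rz":0.1,"jaw":16},
  {"tx":0,"ty":-0.06,"tz":1.6,"rx":0,"ry":0,"rz":0.1,"jaw":16},
  {"tx":0,"ty":-0.06,"tz":2.3,"rx":0,"ry":0,"rz":0.1,"jaw":16},
  {"tx":0,"ty":-0.06,"tz":2.48,"rx":0,"ry":0,"rz":0.1,"jaw":16},
  {"tx":0.4,"ty":-0.06,"tz":2.48,"rx":0,"ry":0,"rz":0.1,"jaw":16},
  {"tx":0.8,"ty":-0.06,"tz":2.48,"rx":0,"ry":0,"rz":0.1,"jaw":16},
  {"tx":1.15,"ty":-0.06,"tz":2.48,"rx":0,"ry":0,"rz":0.1,"jaw":16},
  {"tx":1.3,"ty":-0.06,"tz":2.48,"rx":0,"ry":0,"rz":0.1,"jaw":16},
])

```text
time: 20.83
tool_pos: [0.4755, 0.0355, 0.1291]
eef_rot: [0.955, 0.296, 0.001, 0.0]
ft_force: [0.4, -1.1, -0.5]
opening: 0.0241
grasp_force: 30.0
```

Request:
jog_arm([
  {"tx":0.04,"ty":0,"tz":0,"rx":0,"ry":0,"rz":0,"jaw":16},
  {"tx":0.08,"ty":0,"tz":0,"rx":0,"ry":0,"rz":0,"jaw":16},
  {"tx":0.12,"ty":0,"tz":0,"rx":0,"ry":0,"rz":0,"jaw":16},
  {"tx":0.14,"ty":0,"tz":0,"rx":0,"ry":0,"rz":0,"jaw":16},
])

```text
time: 21.17
tool_pos: [0.478, 0.038, 0.128]
eef_rot: [0.956, 0.295, -0.0, -0.0]
ft_force: [0.5, 0.6, -1.3]
opening: 0.0234
grasp_force: 30.0
```

```bash
python3 - <<'E'
from go import *
s=env.state();print(w2j(s['tool_pos']),s['tool_pos'][2],s['ft_force'],s['grasp_force'])
E
```

```text
[-0.11219667  0.04184751] 0.12795099402524135 [ 0.51062586  0.62341047 -1.34898917] 29.988741874694824
```

Request:
jog_arm([
  {"tx":0.03,"ty":0,"tz":0,"rx":0,"ry":0,"rz":0,"jaw":16},
  {"tx":0.06,"ty":0,"tz":0,"rx":0,"ry":0,"rz":0,"jaw":16},
  {"tx":0.09,"ty":0,"tz":0,"rx":0,"ry":0,"rz":0,"jaw":16},
  {"tx":0.09,"ty":0,"tz":0,"rx":0,"ry":0,"rz":0,"jaw":16},
])

```text
time: 21.5
tool_pos: [0.4793, 0.0393, 0.1269]
eef_rot: [0.955, 0.295, -0.003, 0.0]
ft_force: [-6.7, -5.9, 1.6]
opening: 0.0236
grasp_force: 30.0
```

Request:
jog_arm([
  {"tx":0.03,"ty":0,"tz":0,"rx":0,"ry":0,"rz":0,"jaw":16},
  {"tx":0.06,"ty":0,"tz":0,"rx":0,"ry":0,"rz":0,"jaw":16},
  {"tx":0.06,"ty":0,"tz":0,"rx":0,"ry":0,"rz":0,"jaw":16},
])

```text
time: 21.75
tool_pos: [0.4797, 0.0402, 0.126]
eef_rot: [0.955, 0.296, -0.006, 0.0]
ft_force: [-12.0, -10.4, 2.8]
opening: 0.0234
grasp_force: 30.0
```

Firmly seated (16 N with no travel). Backing off and returning the stick to the open bench spot.

Request:
jog_arm([
  {"tx":-0.2,"ty":0,"tz":0,"rx":0,"ry":0,"rz":0,"jaw":16},
  {"tx":-0.7,"ty":0,"tz":-0.1,"rx":0,"ry":0,"rz":0,"jaw":16},
  {"tx":-1.2,"ty":0,"tz":-0.8,"rx":0,"ry":0,"rz":0,"jaw":16},
  {"tx":-1.3,"ty":0,"tz":-1.6,"rx":0,"ry":0,"rz":0,"jaw":16},
  {"tx":-1.3,"ty":0,"tz":-2.4,"rx":0,"ry":0,"rz":0,"jaw":16},
  {"tx":-1.3,"ty":0,"tz":-2.4,"rx":0,"ry":0,"rz":0,"jaw":16},
])

```text
time: 22.25
tool_pos: [0.4433, 0.0113, 0.2305]
eef_rot: [0.956, 0.294, 0.006, 0.003]
ft_force: [1.4, -1.2, 0.9]
opening: 0.0238
grasp_force: 30.0
```

```bash
python3 - <<'E'
from go import *
for n in ('scene','top'):
  p=eyes.grab_frame(n);P=pts(p);c=p['color'].astype(int);L=w2j(P)
  m=(P[...,2]>.022)&(P[...,2]<.037)&(c.min(2)>75)&((c.max(2)-c.min(2))<35)&(L[...,0]>-.03)&(L[...,0]<.1)&(L[...,1]>-.06)&(L[...,1]<.11)
  for a,b in ((-.015,.01),(.01,.03),(.03,.06)):
    k=m&(L[...,1]>a)&(L[...,1]<b)
    if k.sum(): print(' y',a,'x range',np.percentile(L[k][:,0],[2,98]).round(4))
  for a,b in ((.012,.03),(.03,.05),(.05,.07),(.07,.088)):
    k=m&(L[...,0]>a)&(L[...,0]<b)
    if k.sum(): print(' x',a,'y range',np.percentile(L[k][:,1],[2,98]).round(4))
print(env.state()['joint_pos'].round(2));go(.385,-.34,.21,90)
E
```

```text
y -0.015 x range [0.0107 0.086 ]
 y 0.01 x range [0.0115 0.0859]
 y 0.03 x range [0.0121 0.0859]
 x 0.012 y range [-0.0162  0.1005]
 x 0.03 y range [-0.017   0.1011]
 x 0.05 y range [-0.0165  0.1016]
 x 0.07 y range [-0.017   0.1011]
 y -0.015 x range [0.0113 0.0884]
 y 0.01 x range [0.0104 0.0881]
 y 0.03 x range [0.0104 0.0871]
 x 0.012 y range [-0.0168  0.098 ]
 x 0.03 y range [-0.0174  0.0982]
 x 0.05 y range [-0.0166  0.0979]
 x 0.07 y range [-0.0169  0.0983]
[-0.23 -0.18  2.14  0.    1.17  0.74]
t [-6.113  6.482  0.381] r [ 0.039 -0.014 -9.287] dyaw 55.7 cur 34.3 q6 0.74 mm 357.0 rows 8.553865260983502
```

Request:
jog_arm([
  {"tx":-6.11,"ty":6.48,"tz":0,"rx":0,"ry":0,"rz":-9.3,"jaw":16},
  {"tx":-6.11,"ty":6.48,"tz":0,"rx":0,"ry":0,"rz":-9.3,"jaw":16},
  {"tx":-6.11,"ty":6.48,"tz":0,"rx":0,"ry":0,"rz":-9.3,"jaw":16},
  {"tx":-6.11,"ty":6.48,"tz":0,"rx":0,"ry":0,"rz":-9.3,"jaw":16},
  {"tx":-6.11,"ty":6.48,"tz":0,"rx":0,"ry":0,"rz":-9.3,"jaw":16},
  {"tx":-6.11,"ty":6.48,"tz":0,"rx":0,"ry":0,"rz":-9.3,"jaw":16},
  {"tx":-6.11,"ty":6.48,"tz":0,"rx":0,"ry":0,"rz":-9.3,"jaw":16},
  {"tx":-6.11,"ty":6.48,"tz":0,"rx":0,"ry":0,"rz":-9.3,"jaw":16},
])

```text
time: 23.02
tool_pos: [0.3949, -0.2718, 0.2218]
eef_rot: [0.744, 0.668, 0.0, -0.002]
ft_force: [1.1, 0.3, -1.1]
opening: 0.0236
grasp_force: 30.0
```

```bash
python3 - <<'E'
from go import *
go(.385,-.34,.1065,90)
E
```

```text
t [-1.728 -0.058  2.879] r [-0.018 -0.025 -1.016] dyaw 6.1 cur 83.9 q6 -0.73 mm 134.0 rows 3.2209190675979844
```

Request:
jog_arm([
  {"tx":-1,"ty":-0.06,"tz":0,"rx":0,"ry":0,"rz":-1,"jaw":16},
  {"tx":-1.73,"ty":-0.06,"tz":0.5,"rx":0,"ry":0,"rz":-1,"jaw":16},
  {"tx":-1.73,"ty":-0.06,"tz":1.4,"rx":0,"ry":0,"rz":-1,"jaw":16},
  {"tx":-1.73,"ty":-0.06,"tz":2.2,"rx":0,"ry":0,"rz":-1,"jaw":16},
  {"tx":-1.73,"ty":-0.06,"tz":2.7,"rx":0,"ry":0,"rz":-1,"jaw":16},
  {"tx":-1.73,"ty":-0.06,"tz":2.87,"rx":0,"ry":0,"rz":-1,"jaw":16},
  {"tx":-1.73,"ty":-0.06,"tz":2.87,"rx":0,"ry":0,"rz":-1,"jaw":16},
])

```text
time: 23.6
tool_pos: [0.3847, -0.3379, 0.1064]
eef_rot: [0.71, 0.704, 0.001, -0.003]
ft_force: [0.2, 0.3, -0.2]
opening: 0.0237
grasp_force: 30.0
```

```bash
python3 - <<'E'
from m import *
s=env.state();print(s['tool_pos'],s['ft_force']);print(loose(eyes.grab_frame('scene'),(.32,.45,-.435,-.19),(.01,.035)))
E
```

```text
[ 0.38474187 -0.33793857  0.10635884] [ 0.23162087  0.30361667 -0.15536655]
(((384.692138671875, -255.969482421875), (78.86827850341797, 31.876672744750977), 89.04991912841797), 272, np.float64(0.019500121488767883))
```

Within 1 mm of the bench; release and lift.

Request:
jog_arm([
  {"tx":0,"ty":0,"tz":0.02,"rx":0,"ry":0,"rz":0,"jaw":60},
  {"tx":0,"ty":0,"tz":0.02,"rx":0,"ry":0,"rz":0,"jaw":60},
  {"tx":0,"ty":0,"tz":0.02,"rx":0,"ry":0,"rz":0,"jaw":60},
  {"tx":0,"ty":0,"tz":0.02,"rx":0,"ry":0,"rz":0,"jaw":60},
  {"tx":0,"ty":0,"tz":0.02,"rx":0,"ry":0,"rz":0,"jaw":60},
  {"tx":0,"ty":0,"tz":-1,"rx":0,"ry":0,"rz":0,"jaw":60},
  {"tx":0,"ty":0,"tz":-2,"rx":0,"ry":0,"rz":0,"jaw":60},
  {"tx":0,"ty":0,"tz":-3,"rx":0,"ry":0,"rz":0,"jaw":60},
])

```text
time: 24.32
tool_pos: [0.3856, -0.3389, 0.2301]
eef_rot: [0.71, 0.704, 0.0, -0.001]
ft_force: [1.3, -0.4, 0.2]
opening: 0.0602
grasp_force: 0.0
```

Request:
jog_arm([
  {"tx":0,"ty":0,"tz":-0.5,"rx":0,"ry":0,"rz":0,"jaw":60},
  {"tx":0,"ty":0,"tz":-0.5,"rx":0,"ry":0,"rz":0,"jaw":60},
])

```text
time: 24.48
tool_pos: [0.3876, -0.3416, 0.2555]
eef_rot: [0.71, 0.705, -0.001, 0.006]
ft_force: [-0.5, -0.6, 0.7]
opening: 0.0598
grasp_force: 0.0
```

```bash
python3 - <<'E'
from m import *
p=eyes.grab_frame('scene');print(loose(p,(.32,.45,-.435,-.19)));save(p,'z.png');print(env.state()['tool_pos'],env.state()['opening'])
E
```

```text
(((384.54656982421875, -302.35662841796875), (36.463531494140625, 169.46067810058594), 0.48916998505592346), 545, np.float64(0.018172623786812746))
[ 0.38678002 -0.34051805  0.25215457] 0.05986130717076507
```

View pics/z.png

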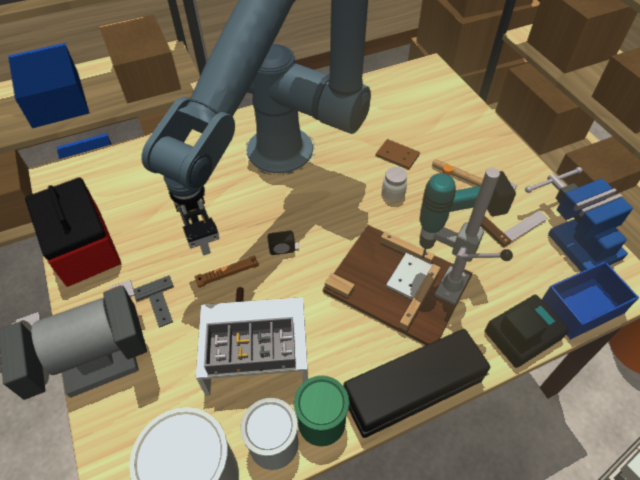

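The stick lies flat at (197–258, 258–283), the plate sits in the corner at (410,272), and nothing else has moved. Handing in.

```bash
python3 -c "
from bench import workorder;print(workorder.sign_off())"
```

```text
the job is handed in; nothing more can be done
None
```

I handed the job in at about 24.5 s: camera measurements and a 16 N check push put the plate flush on both fences, the stick lies flat on the bench clear of the jig, and nothing else appears to have moved; sign-off gave no verdict.

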